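# Lay supper on the bedside crate

## Robot

A 7-joint arm with a two-finger parallel gripper is mounted at the origin on the work surface. World frame = base frame: x ahead of the robot, y to its left, z up, the work surface at z = 0. Lengths are in mm, angles in rad, forces in N, time in s.
With the tool pointing down it reaches from about 400 to 875 mm from the base axis. Payload 4.4 kg.
Tool frame: the origin (TCP) lies at the very end of the fingers, on their centre line; the grasp point (between the pads) lies 19 mm behind it; z points along the fingers, y is the direction in which the jaws open and shut (so a half turn about z gives the same grasp; the last joint's range is limited). The gripper opens to 85 mm and grips with 20 to 120 N. Pads are 22 mm wide; open, the fingers measure 114 mm over their backs; the gripper's body (76 mm by 85 mm) begins 54 mm behind the grasp point. The pads swing forward as they close: fully open they stand 13 mm farther back than shut.
Start: joints at [-0.066, 0.628, 0.038, 1.517, -0.027, 0.996, -0.02], TCP at [650.014, 0.028, 197.813] pointing down, gripper open.
Joint ranges: [-3.06, 3.06], [-0.37, 2.12], [-1.25, 1.32], [0.18, 2.47], [-1.1, 4.24], [0.23, 1.98], [-2.94, 2.94]. Speed limits (rad/s): [2.57, 2.57, 3.14, 3.14, 3.14, 3.14, 3.14].

## Interface

Orientations are given as [roll, pitch, yaw] about the fixed x, y, z axes, in that order (R = Rz(yaw) Ry(pitch) Rx(roll)).
In Python, from cell import ctrl gives the robot as it stands.
- The arm moves only by the shell command python3 -m crank 'ROWS' [OPENING]. ROWS is JSON, a list that holds one entry, the list of rows, each a list of 6 numbers: the shift along the tool's x, y, z in units of 30 mm (1.0 is 30 mm), then the turn, a rotation vector about the tool's x, y, z in units of 6 degrees (1.0 is 6 degrees). In form: [[[tx, ty, tz, rx, ry, rz], ...]]. A call has 1 to 12 rows; each row shifts and turns the pose as measured when the row begins, along the tool's axes as they then stand; what a row does not reach is not made up. A row lasts 1/12 s, in which the tool goes at most 41.7 mm and 7.16 degrees, less where a joint would pass 70% of its speed; a pose out of reach is approached as far as the arm can. A call is refused whole if a number of a shift passes 1 or a number of a turn 1, either way. A call with a gripper value outside its range is refused whole. OPENING is the gripper command: -1 is fully open, 1 is shut, values between are in proportion, set as the call begins (- or left out, the last holds). The fingers move at their own pace and stop on an object; the grip force is fixed at half the most. Time passes only in rows, so rows that do not move let the fingers close. It gives the time, the measured TCP pose, the force and the opening at its end, in the units of the state.
- ctrl.read_state(): the state, without advancing time (a new reading comes with each control period).
- ctrl.get_image(name): name is "scene" or "side" or "wrist"; returns a dict with "color" (420x560x3 uint8, red, green, blue), "depth" (420x560 float32, mm along the optical axis (not along the pixel's ray), 0 where there is no reading), "camera_matrix" (3x3 intrinsics, pixels), "R" (3x3) and "t" (3): a world point X has camera coordinates R X + t. Camera axes: x right, y down, z forward; pixel columns grow to the right and rows downward; lengths in mm; the calibration is good to about 2 mm. The wrist camera is an equidistant fisheye: a pixel r from the principal point sees the ray r / f radians off the axis. A picture is of the moment at which its call begins.
- ctrl.finish_job(): hands the job in, once; it reports no verdict.
Trained networks look in a picture, given as the dict that the camera call returned (one of the last four; its "shot" number tells which), for a name from the list of things; names that differ only in an ending like _2 or _b are one class to them, and where a whole thing is asked for, a point or a joint stands for the part that bears it (a point fixed in the world has none). Each returns a list of dicts, best first, with "conf" (0 to 1); they miss things now and then, are a little off and sometimes report something else, mostly with a low value. They report only what shows in the picture. A call takes as long as a camera call.
- ctrl.search_frame(query, picture): "extent" ([centre column, centre row, width, height] in pixels, round what is visible of it).
The state is a dict: "clock": time; "qpos": joint angles; "qd": joint speeds; "tau": joint torques, N m; "eef_pos": TCP position; "tool_rot": TCP orientation; "force": force on the tool from outside, world axes, zero at the start; "torque": the same for the moment, N m; "width": finger opening in mm.
Only numpy, scipy, OpenCV 4.12 (cv2) and the standard library are available. Lean on these libraries where they do the work, as an engineer would, in place of code of your own. Each camera call takes 0.05 s, during which the arm holds its last target. There are 200 camera calls.

## Task

Lay supper round the steel lunch tin, left, right and behind being as seen from the robot: clear the red pen case off to lie flat and lengthwise on the middle of the closed book, stand the empty glass salt shaker centred behind the tin with 4 cm between them, and lay the fork along the left side of the tin and the large spoon (not the teaspoon) along its right side, straight beside it and level with its middle, handles towards the robot, the line of each handle 5 cm out from the tin's side. Stand the capped bottle behind the large spoon, in line with it, 3 cm past its tip. Leave the tin, book, teaspoon, pepper mill and mug where they are.

Things in the scene. Friction and masses are not known exactly. Their poses are not given: they have to be found in the camera images.
- case_mid (a point): red plastic pen case, 180 x 44 x 28 mm, 0.09 kg, lying flat on the table beside the tin; the point is at its centre (14 mm up), x along its length, y across, z up. It is picked across its 44 mm width.
- fork_mid (a point): steel dinner fork, 190 mm long, lying face up on the dark wooden breadboard (12 mm thick); its handle is arched, 12 mm wide and 5 mm thick at the middle, its underside there 6 mm above what it lies on; tines 25 mm wide. The point is mid-way along its length, 8 mm above what it lies on; x points along it from the handle end to the tine tips (95 mm each way), y across, z up. 0.045 kg, well balanced at this point.
- spoon_mid (a point): large steel spoon, 190 mm long, lying face up on the dark wooden breadboard (12 mm thick); its handle is arched, 12 mm wide and 5 mm thick at the middle, its underside there 6 mm above what it lies on; bowl 41 mm wide. The point is mid-way along its length, 8 mm above what it lies on; x points along it from the handle end to the tip of the bowl (95 mm each way), y across, z up. 0.05 kg, well balanced at this point.
- salt_mid (a point): empty glass salt shaker with a domed, pierced chrome top, 45 mm across, 85 mm tall, standing; glass up to 62 mm. The point is on its axis, half-way up (42.5 mm), z up. 0.1 kg.
- bottle_mid (a point): white plastic bottle with a ribbed grey twist cap, standing, 60 mm across and straight up to 85 mm, then a shoulder and the 32 mm wide cap, 120 mm tall in all. The point is on its axis, half-way up (60 mm), z up. 0.14 kg.
- tin: steel lunch tin, closed by its hinged flap, 95 mm (x) by 130 mm (y) by 50 mm tall, 0.7 kg, loose on the table. Origin at the centre of its underside; x points to its back (the hinge side, away from the robot), y to its left, z up. Stays where it is; the supper is laid round it.
- book: closed blue hardback book lying on the table, 210 mm (x, its length) by 145 mm (y) by 30 mm thick, 0.6 kg. Origin at the centre of its underside, z up. Stays where it is; the pen case goes on it, along x.
- teaspoon: steel teaspoon, same shape as the large spoon but only 135 mm long, lying next to the fork and the large spoon on the breadboard. Origin at its underside mid-way along its length, x to the tip of the bowl. Stays where it is.
- mill: turned wooden pepper mill, 48 mm across, 117 mm tall, standing. Origin at the centre of its underside. Stays where it is.
- mug: blue ceramic mug, 78 mm across, 88 mm tall. Origin at the centre of its underside. Stays where it is.

How it is judged (in metres and radians):
At the end, for the whole second after the job is handed in: Each thing rests released and upright (cutlery face up, pen case flat) within 15 mm in each direction of its place as the goal gives it, fork and spoon within 8 degrees of straight with handles to the robot, pen case within 10 degrees of the book's length; nothing else shoved over 15 mm (x of case_mid in the frame of book between -0.015 and 0.015 m and y of case_mid in the frame of book between -0.015 and 0.015 m and z of case_mid in the frame of book between 0.038 and 0.05 m and angle between the x axis of case_mid and the x axis of book, either way round below 0.17 rad and angle between each of case_mid, salt_mid, bottle_mid's own z axis and vertical below 0.1 rad and y of fork_mid in the frame of tin between 0.1 and 0.13 m and x of fork_mid in the frame of tin between -0.015 and 0.015 m and angle between the x axis of each of fork_mid, spoon_mid and the x axis of tin, either way round below 0.14 rad and angle between each of fork_mid, spoon_mid's own z axis and vertical below 0.15 rad and height (world z) of each of fork_mid, spoon_mid below 0.014 m and y of tin in the frame of fork_mid below 0 m and y of spoon_mid in the frame of tin between -0.13 and -0.1 m and x of spoon_mid in the frame of tin between -0.015 and 0.015 m and y of tin in the frame of spoon_mid above 0 m and x of salt_mid in the frame of tin between 0.095 and 0.125 m and y of salt_mid in the frame of tin between -0.015 and 0.015 m and height (world z) of salt_mid below 0.048 m and x of bottle_mid in the frame of spoon_mid between 0.14 and 0.17 m and y of bottle_mid in the frame of spoon_mid between -0.015 and 0.015 m and height (world z) of bottle_mid below 0.066 m and linear speed of each of case, fork, spoon, salt, bottle below 0.02 m/s); the robot touches nothing.
It fails at once if the lunch tin is shoved (more than 15 mm) (distance of tin from where it was at the start of the episode above 0.015 m).
It fails at once if the book is shoved (more than 15 mm) (distance of book from where it was at the start of the episode above 0.015 m).
It fails at once if the teaspoon is moved (more than 15 mm) (distance of teaspoon from where it was at the start of the episode above 0.015 m).
It fails at once if the pepper mill is moved or tipped over (distance of mill from where it was at the start of the episode above 0.015 m or angle between mill's own z axis and vertical above 0.5 rad).
It fails at once if the mug is moved or tipped over (distance of mug from where it was at the start of the episode above 0.015 m or angle between mug's own z axis and vertical above 0.5 rad).
It also fails if it takes over 125 s, if anything falls off the work surface, if the arm or the gripper's body presses on something with over 40 N, if the wrist force passes 120 N, or if a joint passes its speed limit or range.

## Working session

There is one attempt and no reset: what is moved stays moved. The work goes in short steps, Python scripts to look and compute and a shell command to move; the robot and the scene stay as the last step left them, time stands still between calls to the robot, and variables do not carry over. Pictures are saved under pics/ and viewed, about 12 in all and at most 16, crops included, and the job is handed in when it is done.

```bash
ls; mkdir -p pics; cat > h.py <<'E'
import numpy as np, cv2
from cell import ctrl
from scipy.spatial.transform import Rotation as Ro
def cloud(p):
    d=p["depth"];K=np.array(p["camera_matrix"]);v,u=np.mgrid[:d.shape[0],:d.shape[1]]
    c=np.stack([(u-K[0,2])/K[0,0]*d,(v-K[1,2])/K[1,1]*d,d],-1)
    w=(c-np.array(p["t"]))@np.array(p["R"]); w[d==0]=np.nan
    return w
def save(p,n): cv2.imwrite("pics/"+n,p["color"][:,:,::-1])
E
python3 - <<'E'
from h import *
print(ctrl.read_state())
for n in ("scene","side"):
    p=ctrl.get_image(n); save(p,n+"0.png"); w=cloud(p); np.savez(n+"0.npz",w=w,c=p["color"])
    print(n,np.array(p["R"]).round(3).tolist(),np.array(p["t"]).round(1),p["camera_matrix"])
    for q in ["case_mid","fork_mid","spoon_mid","salt_mid","bottle_mid","tin","book","teaspoon","mill","mug"]:
        for r in ctrl.search_frame(q,p)[:3]:
            e=r["extent"]; print(q,round(r["conf"],2),np.round(e), w[int(e[1]),int(e[0])].round(0))
E
```

```text
pics
{'clock': 0.0, 'qpos': array([-0.06579458,  0.6293408 ,  0.03843735,  1.5183733 , -0.02699726,
        0.9962987 , -0.01999571]), 'qd': array([ 2.07963821e-03,  7.29094314e-04, -5.55760623e-04, -6.48220577e-04,
        9.71279792e-04, -7.08063144e-04,  3.78062214e-05]), 'tau': array([-1.11932164e-03, -5.63405585e+01,  1.22606792e+00, -1.93450052e+01,
        1.09587883e-02,  1.05136272e-02, -8.84369996e-06]), 'eef_pos': array([6.49308334e+02, 2.63619805e-02, 1.96890827e+02]), 'tool_rot': array([-3.13969054e+00,  2.45767598e-05,  1.57080031e+00]), 'force': array([0.29628319, 0.14217176, 0.34973753]), 'torque': array([ 0.04567162,  0.01823581, -0.01350462]), 'width': 85.43363434485268}
scene [[0.201, 0.98, -0.007], [0.64, -0.137, -0.756], [-0.742, 0.148, -0.654]] [-125.1 -337.  1759.5] [[493.26135222   0.         281.57948842]
 [  0.         493.26135222 215.73734137]
 [  0.           0.           1.        ]]
fork_mid 0.82 [142. 210.  11.  46.] [ 449. -360.   20.]
spoon_mid 0.71 [123. 212.  21.  43.] [ 451. -408.   23.]
salt_mid 0.97 [335. 231.  16.  35.] [682. 122.  62.]
salt_mi
[... 780 characters left out ...]
[467. -86.  27.]
fork_mid 0.65 [233. 337.  82.  16.] [ 435. -361.   27.]
spoon_mid 0.62 [237. 356.  86.  18.] [ 439. -404.   24.]
spoon_mid 0.55 [236. 338.  80.  16.] [ 439. -359.   23.]
salt_mid 0.79 [290. 182.  12.  26.] [655. 111.  61.]
bottle_mid 0.57 [228. 173.  21.  35.] [473. 149.  89.]
tin 0.7 [235. 210.  43.  46.] [480.  30.  51.]
book 0.57 [215. 155.  67.  41.] [437. 320.  32.]
teaspoon 0.83 [238. 315.  60.  17.] [ 452. -303.   23.]
teaspoon 0.39 [232. 210.  43.  47.] [472.  36.  47.]
teaspoon 0.2 [292. 184.  13.  24.] [660. 105.  61.]
mill 0.77 [315. 291.  23.  38.] [ 634. -308.   92.]
mill 0.68 [236. 246.  66.  19.] [469. -90.  27.]
mug 0.66 [336. 195.  28.  36.] [777.  16.  76.]
```

```bash
python3 - <<'E'
from h import *
# orthographic top views, 1.25 px... x up, y left ; 1px=1.5mm
ims=[]
for n in ("scene","side"):
    z=np.load(n+"0.npz");w=z["w"].reshape(-1,3);c=z["c"].reshape(-1,3)
    ok=~np.isnan(w[:,0])&(w[:,2]<200)&(w[:,2]>-20);w=w[ok];c=c[ok]
    o=np.argsort(w[:,2]);w=w[o];c=c[o]
    im=np.zeros((400,800,3),np.uint8)
    r=((900-w[:,0])/1.4).astype(int);k=((500-w[:,1])/1.25).astype(int)
    for a in (0,1):
      for b in (0,1):
        m=(r>=0)&(r<399)&(k>=0)&(k<799); im[r[m]+a,k[m]+b]=c[m][:,::-1]
    cv2.imwrite(f"pics/top_{n}.png",im)
a=cv2.imread("pics/scene0.png");b=cv2.imread("pics/side0.png")
A=cv2.resize(a[150:320,80:450],(800,368));B=cv2.resize(b[130:380,150:400],(600,600))
cv2.imwrite("pics/A.png",A);cv2.imwrite("pics/B.png",B)
E
```

```text
(no output)
```

View pics/A.png

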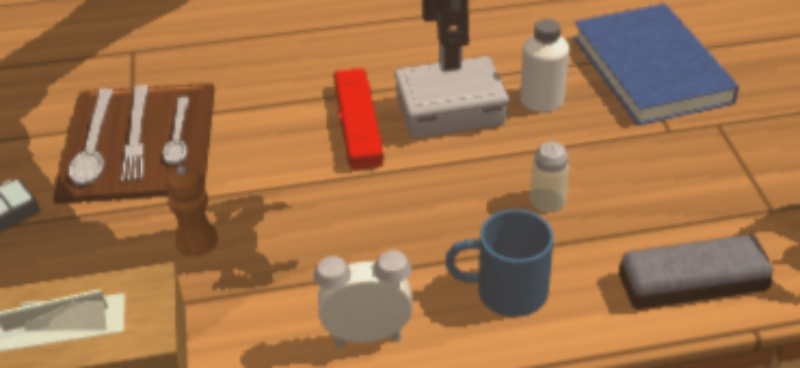

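View pics/B.png

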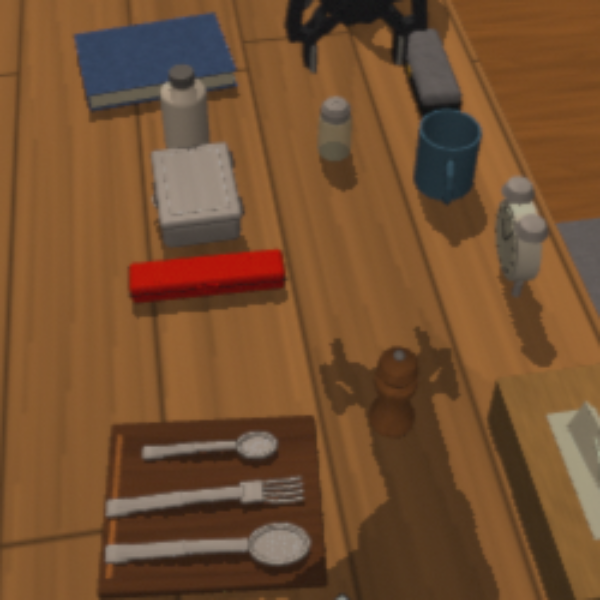

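```bash
cat > seg.py <<'E'
from h import *
def rect(pts):
    pts=pts[:,:2].astype(np.float32)
    med=np.median(pts,0); d=np.linalg.norm(pts-med,axis=1)
    (c,s,a)=cv2.minAreaRect(pts); return np.round(c,1),np.round(s,1),round(a,1)
def pca(p):
    c=p[:,:2].mean(0);u,s,v=np.linalg.svd(p[:,:2]-c,full_matrices=False);a=v[0]*np.sign(v[0,0])
    q=(p[:,:2]-c)@v[0]*np.sign(v[0,0]); lo,hi=np.percentile(q,[0.5,99.5])
    return (c+a*(lo+hi)/2).round(1),round(hi-lo,1),round(np.degrees(np.arctan2(a[1],a[0])),2)
def box(w,x0,x1,y0,y1,z0,z1): return (w[...,0]>x0)&(w[...,0]<x1)&(w[...,1]>y0)&(w[...,1]<y1)&(w[...,2]>z0)&(w[...,2]<z1)
def big(m):
    n,l,s,_=cv2.connectedComponentsWithStats(m.astype(np.uint8),connectivity=8)
    return l==1+np.argmax(s[1:,4]) if n>1 else m
E
python3 - <<'E'
from seg import *
for n in ("scene","side"):
    z=np.load(n+"0.npz");w=z["w"];c=z["c"].astype(int);R,G,B=c[...,0],c[...,1],c[...,2]
    sat=c.max(-1)-c.min(-1)
    print("==",n,"table z", np.nanmedian(w[box(w,480,640,-230,-150,-30,30)][:,2]).round(1))
    m=big((R>120)&(G<60)&(B<60)); p=w[m];p=p[~np.isnan(p[:,0])]; zt=np.percentile(p[:,2],80)
    t=p[p[:,2]>zt-6];print("case",zt.round(1),rect(t),pca(t))
    m=big((B>R+25)&box(w,300,650,200,480,-10,60));p=w[m];zt=np.median(p[:,2]);t=p[abs(p[:,2]-zt)<5];print("book",zt.round(1),rect(t),pca(t))
    m=big((sat<40)&box(w,380,620,-60,125,38,60));p=w[m];zt=np.median(p[:,2]);t=p[abs(p[:,2]-zt)<4];print("tin",zt.round(1),rect(t),pca(t))
    m=(sat<45)&(R>110)&box(w,300,600,-450,-265,2,45)
    k,l,s,ce=cv2.connectedComponentsWithStats(m.astype(np.uint8))
    for i in range(1,k):
        if s[i,4]>60: p=w[l==i]; print("cut",s[i,4],ce[i].round(),pca(p),p[:,2].min().round(),p[:,2].max().round())
    for nm,b in dict(salt=(600,720,70,160,8,100),bottle=(420,560,115,215,60,130),mill=(580,720,-350,-250,8,130),mug=(740,880,-30,90,60,110)).items():
        m=big(box(w,*b));p=w[m];print(nm,p.min(0).round(),p.max(0).round(),np.median(p,0).round())
    m=big((sat<200)&(R<140)&(R>B+15)&box(w,300,620,-470,-230,4,20)); p=w[m];print("board",rect(p))
E
```

```text
== scene table z -0.4
case 28.6 (array([478.2, -75.6]), array([ 43.3, 175.4]), 89.1) (array([478.3, -75.2]), np.float64(171.8), np.float64(-1.14))
book 29.4 (array([442.3, 340.9]), array([209.1, 144.5]), 6.6) (array([442.1, 339.6]), np.float64(204.8), np.float64(6.68))
tin 48.7 (array([477.1,  47.1]), array([ 99. , 133.3]), 4.2) (array([481.3,  48.1]), np.float64(129.1), np.float64(89.94))
cut 347 [122. 217.] (array([ 443.1, -407.9]), np.float64(183.3), np.float64(-7.03)) 9.0 27.0
cut 271 [142. 213.] (array([ 444. , -356.1]), np.float64(186.1), np.float64(-3.35)) 8.0 26.0
cut 185 [162. 212.] (array([ 454.9, -302.7]), np.float64(131.3), np.float64(-6.54)) 8.0 27.0
salt [644. 106.   8.] [687. 148.  87.] [677. 123.  55.]
bottle [447. 146.  60.] [505. 203. 124.] [487. 170.  91.]
mill [ 628. -311.    8.] [ 670. -266.  117.] [ 658. -287.   70.]
mug [752. -18.  60.] [832.  90.  92.] [787.  47.  76.]
board (array([ 451.6, -356.2]), array([182.1, 215.4]), 84.0)
== side table z 0.9
case 30.3 (array([470.8, -75.4]), array([ 45.1, 176.5]), 88.0) (array([470.4, -76.6]), np.float64(175.2), np.float64(-1.35))
book 31.4 (array([435.9, 341.2]), array([206.9, 147.5]), 7.0) (array([435.8, 340.3]), np.float64(204.4), np.float64(9.27))
tin 50.4 (array([468.4,  48.1]), array([ 98.2, 133.2]), 1.6) (array([469. ,  47.6]), np.float64(130.5), np.float64(-88.37))
cut 258 [241. 315.] (array([ 449. , -303.2]), np.float64(131.4), np.float64(-5.14)) 14.0 27.0
cut 360 [227. 337.] (array([ 421.2, -355.6]), np.float64(151.9), np.float64(-3.07)) 14.0 28.0
cut 644 [244. 357.] (array([ 436.6, -407.9]), np.float64(186.5), np.float64(-6.35)) 13.0 27.0
salt [636. 101.   8.] [680. 141.  88.] [655. 113.  55.]
bottle [439. 144.  60.] [497. 191. 125.] [467. 161.  93.]
mill [ 617. -313.    8.] [ 664. -270.  118.] [ 636. -301.   75.]
mug [749. -19.  60.] [827.  90.  93.] [785.  39.  76.]
board (array([ 447.4, -353.5]), array([187.6, 214.5]), 83.8)
```

```bash
python3 -m crank '[[[0.6,-0.85,0,0,0,0],[0.6,-0.85,0,0,0,0],[0.6,-0.85,0,0,0,0],[0.6,-0.85,0,0,0,0],[0.6,-0.85,0,0,0,0],[0.6,-0.85,0,0,0,0],[0.6,-0.85,0,0,0,0],[0,0,0,0,0,0],[0,0,0,0,0,0]]]' -1
python3 - <<'E'
from h import *
p=ctrl.get_image("wrist"); save(p,"w1.png"); s=ctrl.read_state(); print(s["eef_pos"],s["tool_rot"],p["camera_matrix"],np.array(p["R"]).round(3).tolist(),p["t"])
print(-np.array(p["R"]).T@np.array(p["t"]))
np.savez("w1.npz",c=p["color"],d=p["depth"],K=p["camera_matrix"],R=p["R"],t=p["t"])
E
```

```text
clock: 1.85
eef_pos: [465.1, 128.9, 196.3]
tool_rot: [3.138, 0.002, 1.568]
force: [0.3, -0.1, -0.1]
width: 85.0
[464.78997585 129.19713633 196.20344684] [3.13907485e+00 1.19308368e-03 1.56768777e+00] [[325.1922621    0.         273.3619056 ]
 [  0.         325.1922621  213.10170499]
 [  0.           0.           1.        ]] [[1.0, -0.002, 0.003], [-0.003, -0.948, 0.319], [0.002, -0.319, -0.948]] [-466.72894479   83.78907301  418.96347798]
[465.89701028 212.3351196  371.80732287]
```

View pics/w1.png

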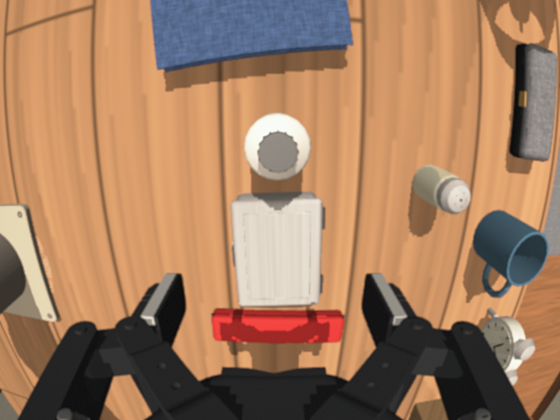

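```bash
cat >> seg.py <<'E'
def plane(p,uv,z):
    K=np.array(p["K"]) if "K" in p else np.array(p["camera_matrix"]);R=np.array(p["R"]);t=np.array(p["t"]);uv=np.atleast_2d(uv).astype(float)
    d=(uv-K[:2,2])/K[0,0];r=np.linalg.norm(d,axis=1);s=np.where(r>1e-9,np.sin(r)/np.maximum(r,1e-9),1)
    ray=np.c_[d*s[:,None],np.cos(r)]@R; C=-R.T@t
    return C+ray*((z-C[2])/ray[:,2])[:,None]
def uvs(m): y,x=np.nonzero(m); return np.c_[x,y]
E
python3 - <<'E'
from seg import *
p=dict(np.load("w1.npz"));c=p["c"].astype(int);R,G,B=c[...,0],c[...,1],c[...,2];sat=c.max(-1)-c.min(-1)
V,U=np.mgrid[:420,:560]
def ero(m): return big(cv2.morphologyEx(m.astype(np.uint8),cv2.MORPH_OPEN,np.ones((5,5))))
m=big((R>120)&(G<70)&(B<70));q=plane(p,uvs(m),28);print("case",rect(q),pca(q))
m=ero((sat<45)&(c.min(-1)>120)&(V>195)&(V<308)&(U>225)&(U<330));q=plane(p,uvs(m),50);print("tin",rect(q),pca(q),uvs(m).min(0),uvs(m).max(0))
q=plane(p,[[238,200],[320,203],[319,303],[236,304]],50);print(q.round(0)[:,:2].tolist(), q.mean(0))
m=big((sat<30)&(c.max(-1)<165)&(V>120)&(V<180)&(U>245)&(U<315));(ce,r)=cv2.minEnclosingCircle(uvs(m).astype(np.float32));print("cap",ce,r,plane(p,ce,120),plane(p,[ce[0]+r,ce[1]],120))
m=ero((sat<40)&(V>105)&(V<190)&(U>235)&(U<320));(ce,r)=cv2.minEnclosingCircle(uvs(m).astype(np.float32));print("bottle",ce,r,plane(p,ce,85))
print("salt top",plane(p,[454,195],80), "mug",plane(p,[512,243],88))
print("book edge", plane(p,[[158,68],[351,45]],30).round(1))
m=(B>R+25)&(V<100);q=plane(p,uvs(m),30);print("book y min",q.min(0),q.max(0))
E
```

```text
case (array([472.4, -63.7]), array([ 57. , 174.1]), 87.6) (array([472.5, -63.4]), np.float64(171.4), np.float64(-1.29))
tin (array([470.8,  56. ]), array([ 95.7, 135.7]), 1.7) (array([471. ,  55.5]), np.float64(132.1), np.float64(-87.86)) [231 196] [321 305]
[[430.0, 118.0], [515.0, 115.0], [521.0, -9.0], [422.0, -10.0]] [472.1446954  53.4211356  50.       ]
cap (279.0, 155.0) 24.207536697387695 [[471.02260549 175.28896894 120.        ]] [[489.93750775 175.37415141 120.        ]]
bottle (277.13629150390625, 146.41220092773438) 33.188621520996094 [[470.07680467 177.85077106  85.        ]]
salt top [[654.48020355 133.45761144  80.        ]] mug [[749.30685505  78.66779458  88.        ]]
book edge [[344.1 260.8  30. ]
 [548.1 282.2  30. ]]
book y min [334.63524239 257.51733612  30.        ] [548.17380455 341.18524663  30.        ]
```

```bash
python3 -m crank '[[[0.8,0.1,0,0,0,0],[0.72,0.1,0,0,0,0],[0,0,0,0,0,0],[0,0,0.8,0,0,0],[0,0,0.8,0,0,0],[0,0,0.8,0,0,0],[0,0,0.8,0,0,0],[0,0,0.8,0,0,0],[0,0,0.5,0,0,0],[0,0,0,0,0,0],[0,0,0,0,0,0]]]' -1
python3 - <<'E'
from h import *
p=ctrl.get_image("wrist"); save(p,"w2.png")
E
```

```text
clock: 2.82
eef_pos: [489.3, 166.0, 57.2]
tool_rot: [3.123, 0.003, 1.549]
force: [-0.3, 0.2, 0.2]
width: 85.2
```

View pics/w2.png

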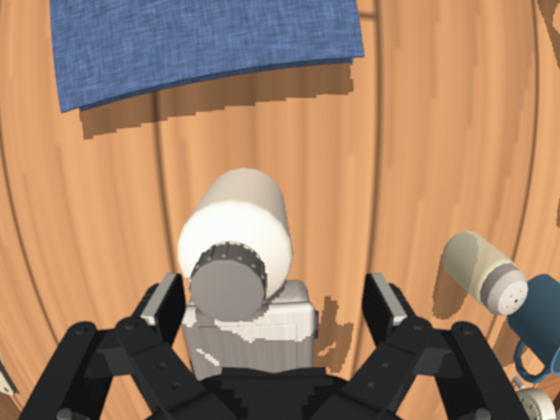

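```bash
python3 -m crank '[[[0.15,-0.3,0,0,0,0.3],[0.15,-0.3,0,0,0,0],[0,0,0,0,0,0],[0,0,0,0,0,0]]]' -1
python3 - <<'E'
from seg import *
p=ctrl.get_image("wrist"); save(p,"w3.png"); c=p["color"].astype(int);sat=c.max(-1)-c.min(-1)
V,U=np.mgrid[:420,:560]
m=big((c.max(-1)<165)&(sat<30)&(V>190)&(V<340)&(U>190)&(U<350));(ce,r)=cv2.minEnclosingCircle(uvs(m).astype(np.float32));print(ce,r,plane(p,ce,120))
for n in ("scene","side"):
  q=ctrl.get_image(n);w=cloud(q)
  for f in ctrl.search_frame("bottle_mid",q)[:1]: print(n,f)
print(ctrl.read_state()["tool_rot"])
E
```

```text
clock: 3.2
eef_pos: [475.3, 175.3, 60.8]
tool_rot: [3.116, -0.0, 1.515]
force: [0.5, 0.4, 0.5]
width: 85.3
(268.0, 318.0) 64.77664184570312 [[472.24959625 170.98264023 120.        ]]
scene {'extent': [332.0, 180.6, 24.6, 40.3], 'conf': 0.82}
side {'extent': [226.7, 172.6, 23.6, 35.1], 'conf': 0.71}
[3.11692257e+00 2.52294212e-04 1.51374715e+00]
```

View pics/w3.png

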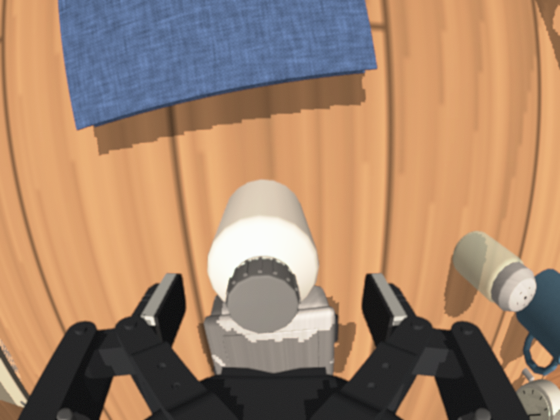

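```bash
cat > need.py <<'E'
import sys
from h import *
x,y,z,yaw=map(float,sys.argv[1:5]); s=ctrl.read_state()
A=Ro.from_euler("xyz",s["tool_rot"]);T=Ro.from_euler("xyz",[np.pi,0,np.radians(yaw)])
print("t",s["clock"],"pos",s["eef_pos"].round(1),"w",round(s["width"],1),"need shift",(A.inv().apply(np.array([x,y,z])-s["eef_pos"])/30).round(2),"turn",((A.inv()*T).as_rotvec(degrees=True)/6).round(2))
E
python3 need.py 471 174 53 90
```

```text
t 3.45 pos [475.1 174.9  60.1] w 85.9 need shift [-0.04 -0.14  0.23] turn [ 0.24  0.01 -0.54]
```

```bash
python3 -m crank '[[[-0.04,-0.14,0.23,0.24,0,-0.54],[0,0,0,0,0,0],[0,0,0,0,0,0]]]' -1; python3 need.py 471 174 53 90; python3 -m crank '[[[0,0,0,0,0,0],[0,0,0,0,0,0],[0,0,0,0,0,0],[0,0,0,0,0,0],[0,0,0,0,0,0],[0,0,0,0,0,0],[0,0,0,0,0,0],[0,0,0,0,0,0],[0,0,0,0,0,0]]]' 1;python3 need.py 471 174 53 90
```

```text
clock: 3.7
eef_pos: [471.7, 173.8, 53.3]
tool_rot: [3.141, 0.001, 1.571]
force: [0.2, 0.7, -0.3]
width: 85.0
t 3.7 pos [471.7 173.8  53.3] w 85.0 need shift [ 0.01 -0.02  0.01] turn [0.   0.01 0.  ]
clock: 4.45
eef_pos: [470.7, 175.3, 67.0]
tool_rot: [3.137, -0.003, 1.566]
force: [-0.5, -0.4, -0.6]
width: 30.1
t 4.45 pos [470.7 175.3  67. ] w 30.1 need shift [-0.05  0.01  0.47] turn [ 0.04 -0.02 -0.05]
```

```bash
python3 - <<'E'
from seg import *
a=ctrl.get_image("side");b=ctrl.get_image("scene");w=ctrl.get_image("wrist")
A=cv2.resize(a["color"][100:260,150:350],(400,320));B=cv2.resize(b["color"][110:270,230:430],(400,320));W=cv2.resize(w["color"],(400,300))
im=np.zeros((600,800,3),np.uint8);im[:320,:400]=A[:320];im[:320,400:]=B;im[300:600,200:600]=W
cv2.imwrite("pics/g1.png",im[:,:,::-1])
E
```

```text
(no output)
```

View pics/g1.png

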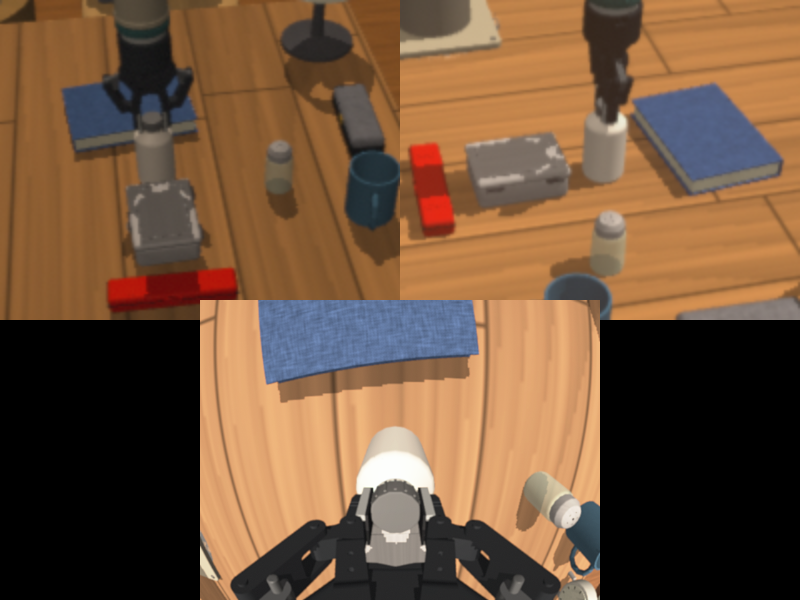

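```bash
python3 -m crank '[[[0,0,-0.5,0,0,0],[0,0,-0.9,0,0,0],[0,0,-0.9,0,0,0],[0,0,-0.9,0,0,0],[0,0,0,0,0,0],[0,0,0,0,0,0]]]' 1; python3 need.py 629.5 -62 158 90
```

```text
clock: 5.1
eef_pos: [466.7, 173.4, 160.5]
tool_rot: [-3.133, 0.003, 1.566]
force: [-0.2, -0.1, -2.0]
width: 30.2
t 5.1 pos [466.7 173.4 160.5] w 30.2 need shift [-7.82  5.47  0.06] turn [-0.08  0.03 -0.05]
```

Force −2 N: bottle (1.4 N) is held.

```bash
python3 -m crank '[[[-0.8,0.55,0,0,0,0],[-0.9,0.63,0,0,0,0],[-0.9,0.63,0,0,0,0],[-0.9,0.63,0,0,0,0],[-0.9,0.63,0,0,0,0],[-0.9,0.63,0,0,0,0],[-0.9,0.63,0,0,0,0],[-0.9,0.63,0,0,0,0],[-0.5,0.35,0,0,0,0],[0,0,0,0,0,0],[0,0,0,0,0,0]]]' 1; python3 need.py 629.5 -62 100 90
```

```text
clock: 6.02
eef_pos: [622.2, -63.9, 137.5]
tool_rot: [-3.104, 0.004, 1.573]
force: [-0.5, 2.3, -1.4]
width: 30.1
t 6.0167 pos [622.2 -63.9 137.5] w 30.1 need shift [0.07 0.29 1.24] turn [-0.36  0.04  0.02]
```

```bash
python3 -m crank '[[[0.07,0.29,0.4,-0.36,0,0],[0,0,0.8,0,0,0],[0,0,0,0,0,0],[0,0,0,0,0,0]]]' 1; python3 need.py 629.5 -62 74 90;  python3 - <<'E'
from seg import *
p=ctrl.get_image("side");w=cloud(p);q=w[box(w,570,690,-130,0,12,62)];print(q.min(0),q.max(0))
cc=p["color"].astype(int);m=box(w,570,690,-130,0,-5,140);
p=ctrl.get_image("scene");w=cloud(p);q=w[box(w,570,690,-130,0,-8,200)];z=q[:,2];print(np.histogram(z,range(-8,200,8)))
E
```

```text
clock: 6.35
eef_pos: [626.5, -57.9, 96.0]
tool_rot: [-3.135, 0.002, 1.576]
force: [0.7, -0.8, -0.8]
width: 30.0
t 6.35 pos [626.5 -57.9  96. ] w 30.0 need shift [-0.14  0.1   0.73] turn [-0.06  0.01  0.05]
[594.79872684 -88.78083324  32.0931484 ] [653.55604803 -48.26566801  61.9311008 ]
(array([746, 587,   0,   0,   0,  45,  57,  51,  50,  58,  55,  46,  68,
        52,  55,  86, 131,  39,  26,  39,  30,   7,   4,  36,  17]), array([ -8,   0,   8,  16,  24,  32,  40,  48,  56,  64,  72,  80,  88,
        96, 104, 112, 120, 128, 136, 144, 152, 160, 168, 176, 184, 192]))
```

```bash
python3 -m crank '[[[-0.14,0.1,0.45,-0.06,0,0.05],[0,0,0.43,0,0,0],[0,0,0,0,0,0],[0,0,0,0,0,0]]]' 1; python3 need.py 629.5 -62 67 90
```

```text
clock: 6.78
eef_pos: [631.9, -60.0, 72.9]
tool_rot: [3.136, 0.001, 1.573]
force: [-0.4, 0.1, -0.9]
width: 30.0
t 6.7833 pos [631.9 -60.   72.9] w 30.0 need shift [-0.07 -0.08  0.2 ] turn [0.05 0.01 0.02]
```

```bash
python3 -m crank '[[[-0.07,-0.08,0.12,0.05,0,0.02],[0,0,0,0,0,0],[0,0,0.08,0,0,0],[0,0,0,0,0,0]]]' 1; python3 need.py 629.5 -62 66 90
```

```text
clock: 7.12
eef_pos: [630.3, -61.7, 68.4]
tool_rot: [3.14, 0.001, 1.572]
force: [0.2, 0.2, -0.7]
width: 29.9
t 7.1167 pos [630.3 -61.7  68.4] w 29.9 need shift [-0.01 -0.03  0.08] turn [0.02 0.01 0.01]
```

```bash
python3 -m crank '[[[0,0,0.08,0,0,0],[0,0,0,0,0,0],[0,0,0.06,0,0,0],[0,0,0,0,0,0]]]' 1; python3 need.py 629.5 -62 66 90
```

```text
clock: 7.45
eef_pos: [630.8, -61.7, 64.5]
tool_rot: [3.138, 0.001, 1.572]
force: [-0.3, 1.2, -1.8]
width: 30.3
t 7.45 pos [630.8 -61.7  64.5] w 30.3 need shift [-0.01 -0.04 -0.05] turn [0.03 0.01 0.01]
```

```bash
python3 -m crank '[[[0,0,0.07,0,0,0],[0,0,0,0,0,0]]]' 1; python3 -m crank '[[[0,0,0.07,0,0,0],[0,0,0,0,0,0]]]' 1;python3 - <<'E'
from seg import *
p=ctrl.get_image("scene");w=cloud(p);q=w[box(w,570,690,-130,0,-8,130)];z=q[:,2];print(np.histogram(z,range(-8,60,4)))
E
```

```text
clock: 7.62
eef_pos: [631.8, -62.2, 64.5]
tool_rot: [3.136, 0.002, 1.571]
force: [-0.3, -0.2, -1.0]
width: 30.3
clock: 7.78
eef_pos: [633.0, -62.9, 64.4]
tool_rot: [3.134, 0.002, 1.571]
force: [-0.1, -0.4, -1.2]
width: 30.1
(array([ 25, 636, 424,  30,  23,  23,  30,  27,  26,  30,  17,  32,  23,
        26,  31,  26]), array([-8, -4,  0,  4,  8, 12, 16, 20, 24, 28, 32, 36, 40, 44, 48, 52, 56]))
```

```bash
python3 -m crank '[[[-0.05,-0.1,0.15,0.05,0,0],[0,0,0,0,0,0],[0,0,0,0,0,0]]]' 1
```

```text
clock: 8.08
eef_pos: [635.8, -63.0, 65.8]
tool_rot: [3.127, 0.001, 1.571]
force: [0.2, 0.6, -2.2]
width: 30.0
```

```bash
python3 -m crank '[[[0,-0.15,0.05,0.1,0,0],[0,0,0,0,0,0]]]' 1;python3 -m crank '[[[0,0,0,0,0,0],[0,0,0,0,0,0],[0,0,0,0,0,0],[0,0,0,0,0,0],[0,0,0,0,0,0],[0,0,0,0,0,0]]]' -1;python3 -m crank '[[[0,0,-0.4,0,0,0],[0,0,-0.9,0,0,0],[0,0,-0.9,0,0,0],[0,0,-0.9,0,0,0],[0,0,-0.9,0,0,0],[0,0,0,0,0,0],[0,0,0,0,0,0]]]' -1
python3 need.py 474 -75 180 0
python3 - <<'E'
from seg import *
for n in ("scene","side"):
  p=ctrl.get_image(n);w=cloud(p);save(p,n+"2.png")
  q=w[big(box(w,570,690,-130,0,62,130))];print(q.min(0),q.max(0)); q=w[big(box(w,570,690,-130,0,10,80))];print(q.min(0),q.max(0))
E
```

```text
clock: 8.25
eef_pos: [631.1, -63.2, 64.0]
tool_rot: [3.138, 0.001, 1.572]
force: [-1.3, -0.5, 2.7]
width: 30.0
clock: 8.75
eef_pos: [628.9, -63.3, 61.2]
tool_rot: [-3.14, 0.001, 1.571]
force: [0.3, 0.7, -0.3]
width: 85.3
clock: 9.33
eef_pos: [628.1, -63.0, 189.7]
tool_rot: [-3.138, 0.001, 1.571]
force: [-1.1, 0.1, -0.2]
width: 85.5
t 9.3333 pos [628.1 -63.  189.7] w 85.5 need shift [-0.4  -5.14  0.34] turn [-0.02  0.03 15.01]
[617.99244753 -90.7582727   62.02934384] [666.3993939  -32.82582834 124.65159609]
[632.47841806 -91.41754479  10.3511558 ] [667.36891103 -32.82582834  79.78213616]
[600.60259669 -94.81085049  62.0268923 ] [657.53529371 -41.60913835 125.36441961]
[599.71988759 -94.81085049  10.82642889] [658.78041561 -53.69348703  79.96263195]
```

```bash
python3 -m crank '[[[0,0,0,0,0,1],[0,0,0,0,0,1],[0,0,0,0,0,1],[0,0,0,0,0,1],[0,0,0,0,0,1],[0,0,0,0,0,1],[0,0,0,0,0,1],[0,0,0,0,0,1],[0,0,0,0,0,1],[0,0,0,0,0,1],[0,0,0,0,0,1],[0,0,0,0,0,1]]]' -0.46
python3 -m crank '[[[0,0,0,0,0,1],[0,0,0,0,0,1],[0,0,0,0,0,1],[0,0,0,0,0,0],[0,0,0,0,0,0]]]' -0.46; python3 need.py 474 -75.5 160 -1.25
```

```text
clock: 10.43
eef_pos: [616.8, -62.2, 174.1]
tool_rot: [-3.132, 0.032, 0.254]
force: [-0.7, 0.5, -1.5]
width: 62.6
clock: 10.85
eef_pos: [612.1, -61.2, 167.4]
tool_rot: [3.139, 0.047, -0.077]
force: [-0.5, 0.7, -0.1]
width: 62.6
t 10.85 pos [612.1 -61.2 167.4] w 62.6 need shift [-4.53  0.83  0.46] turn [ 0.02  0.45 -0.53]
```

```bash
python3 -m crank '[[[-0.9,0.16,0,0,0.45,-0.53],[-0.9,0.16,0,0,0,0],[-0.9,0.16,0,0,0,0],[-0.9,0.16,0,0,0,0],[-0.9,0.16,0,0,0,0],[0,0,0,0,0,0],[0,0,0,0,0,0]]]' -0.46; python3 need.py 474 -75.5 100 -1.25
python3 - <<'E'
from seg import *
p=ctrl.get_image("wrist"); save(p,"w4.png");c=p["color"].astype(int);R,G,B=c[...,0],c[...,1],c[...,2]
m=big((R>120)&(G<70)&(B<70));q=plane(p,uvs(m),28);print("case",rect(q),pca(q),uvs(m).min(0),uvs(m).max(0))
E
```

```text
clock: 11.43
eef_pos: [468.4, -81.3, 162.6]
tool_rot: [3.139, 0.007, 0.006]
force: [0.0, 0.0, 0.9]
width: 62.1
t 11.4333 pos [468.4 -81.3 162.6] w 62.1 need shift [ 0.2  -0.2   2.08] turn [0.02 0.06 0.27]
case (array([474.1, -77. ]), array([173.9,  40.3]), 0.8) (array([475.5, -90.7]), np.float64(173.6), np.float64(3.45)) [248  97] [291 265]
```

View pics/w4.png

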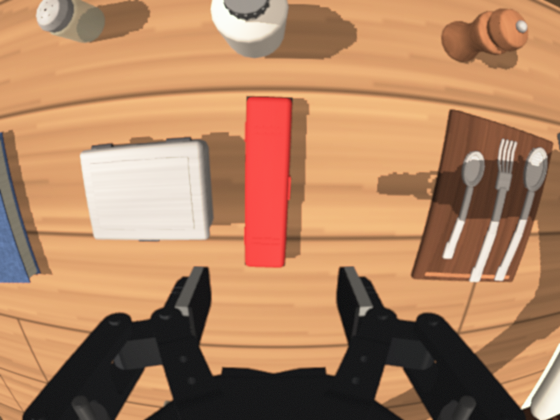

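```bash
python3 -m crank '[[[0.2,-0.18,0.6,0,0.06,0.27],[0,0,0.8,0,0,0],[0,0,0.8,0,0,0],[0,0,0.8,0,0,0],[0,0,0,0,0,0],[0,0,0,0,0,0]]]' -0.46; python3 need.py 474 -76 8 -1
```

```text
clock: 11.98
eef_pos: [483.6, -75.4, 69.9]
tool_rot: [3.139, -0.009, -0.012]
force: [-1.1, 0.1, 0.4]
width: 62.3
t 11.9833 pos [483.6 -75.4  69.9] w 62.3 need shift [-0.34  0.02  2.06] turn [ 0.02 -0.09  0.05]
```

```bash
python3 -m crank '[[[-0.25,0,0.6,0,-0.09,0.05],[-0.2,0,0.6,0,0,0],[-0.1,0,0.5,0,0,0],[0,0,0,0,0,0],[0,0,0,0,0,0]]]' -0.46; python3 need.py 474 -76 7 -1
```

```text
clock: 12.4
eef_pos: [475.3, -75.9, 21.9]
tool_rot: [3.138, -0.011, -0.013]
force: [0.4, -0.9, 0.8]
width: 62.6
t 12.4 pos [475.3 -75.9  21.9] w 62.6 need shift [-0.05  0.    0.5 ] turn [ 0.03 -0.1   0.04]
```

```bash
python3 -m crank '[[[-0.1,0,0.5,0,-0.1,0],[0,0,0,0,0,0],[0,0,0,0,0,0]]]' -0.46; python3 need.py 474 -76 7 -1; python3 -m crank '[[[0,0,0,0,0,0],[0,0,0,0,0,0],[0,0,0,0,0,0],[0,0,0,0,0,0],[0,0,0,0,0,0]]]' 1; python3 need.py 474 -76 7 -1
```

```text
clock: 12.65
eef_pos: [477.2, -76.5, 10.6]
tool_rot: [3.137, -0.008, -0.012]
force: [-0.4, -0.1, 0.7]
width: 62.5
t 12.65 pos [477.2 -76.5  10.6] w 62.5 need shift [-0.11 -0.02  0.12] turn [ 0.04 -0.08  0.06]
clock: 13.07
eef_pos: [480.8, -76.7, 14.9]
tool_rot: [3.136, -0.016, -0.01]
force: [-0.3, -1.1, 0.4]
width: 2.1
t 13.0667 pos [480.8 -76.7  14.9] w 2.1 need shift [-0.23 -0.02  0.26] turn [ 0.05 -0.15  0.07]
```

```bash
python3 - <<'E'
from seg import *
a=ctrl.get_image("side");b=ctrl.get_image("scene");w=ctrl.get_image("wrist")
A=cv2.resize(a["color"][180:300,170:320],(400,320));B=cv2.resize(b["color"][130:250,180:330],(400,320));W=cv2.resize(w["color"],(400,300))
im=np.zeros((600,800,3),np.uint8);im[300:600,200:600]=W;im[:320,:400]=A[:320];im[:320,400:]=B
cv2.imwrite("pics/g2.png",im[:,:,::-1])
for n,p in(("side",a),("scene",b)):
    z=cloud(p);c=p["color"].astype(int);R,G,B=c[...,0],c[...,1],c[...,2]
    m=big((R>120)&(G<60)&(B<60)); p=z[m];p=p[~np.isnan(p[:,0])]; zt=np.percentile(p[:,2],80)
    t=p[p[:,2]>zt-6];print("case",zt.round(1),rect(t),pca(t))
E
```

```text
case 30.2 (array([470.8, -74.7]), array([ 45.4, 176.7]), 89.2) (array([470. , -76.4]), np.float64(174.4), np.float64(-1.17))
case 28.8 (array([482.9, -76. ]), array([ 43.7, 161. ]), 88.4) (array([485.9, -79.2]), np.float64(154.2), np.float64(-3.28))
```

View pics/g2.png

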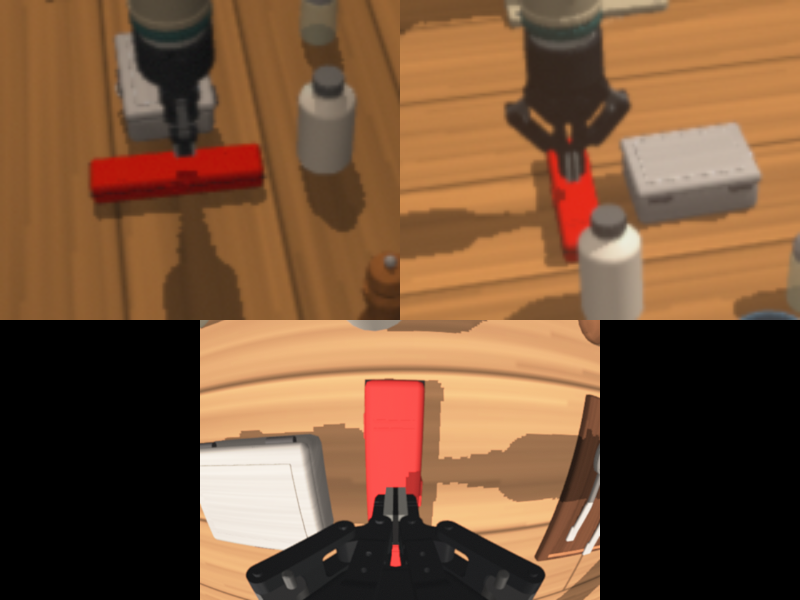

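```bash
python3 -m crank '[[[0,0,-0.7,0,0,0],[0,0,-0.7,0,-0.15,0],[0,0,-0.3,0,0,0],[0,0,0.03,0,0,0]]]' 1; python3 need.py 474 -76 7 -1
python3 - <<'E'
from seg import *
for n in("side","scene"):
    p=ctrl.get_image(n);z=cloud(p);c=p["color"].astype(int)
    m=box(z,440,520,-110,-40,36,150)
    q=z[m];print(n,q[:,2].min(),[ (h,z[m&(z[...,2]<h)].mean(0).round() if (z[m][:,2]<h).any() else None) for h in (50,60,70,80,90)])
print(ctrl.read_state()["eef_pos"])
E
```

```text
clock: 13.55
eef_pos: [478.2, -76.5, 65.1]
tool_rot: [3.137, 0.005, -0.012]
force: [-0.4, 0.4, 1.2]
width: 0.1
t 13.55 pos [478.2 -76.5  65.1] w 0.1 need shift [-0.13 -0.02  1.94] turn [0.04 0.05 0.06]
side 99.13412790031107 [(50, None), (60, None), (70, None), (80, None), (90, None)]
scene 96.19721409446112 [(50, None), (60, None), (70, None), (80, None), (90, None)]
[477.23637802 -76.14590163  63.66282567]
```

```bash
python3 - <<'E'
from seg import *
ims=[]
e=ctrl.read_state()["eef_pos"]
for n in("side","scene"):
    p=ctrl.get_image(n);K=np.array(p["camera_matrix"]);im=p["color"][:,:,::-1].copy()
    pts=[]
    for dz in(0,20,40):
        c=np.array(p["R"])@(e+[0,0,dz])+np.array(p["t"]);pts.append((K@c)[:2]/c[2])
    u,v=pts[0].astype(int);cr=im[v-60:v+20,u-40:u+40];cr=cv2.resize(cr,(400,400),interpolation=cv2.INTER_NEAREST)
    for q in pts: cv2.circle(cr,tuple(int(k) for k in ((q[0]-u+40+.5)*5,(q[1]-v+60+.5)*5)),3,(0,255,0),-1)
    z=cloud(p)[v-60:v+20,u-40:u+40]
    print(n,np.isnan(z[30:60,34:46,2]).sum(),[np.round(z[r,40]).tolist() for r in range(20,64,4)])
    ims.append(cr)
cv2.imwrite("pics/g3.png",np.hstack(ims))
E
```

```text
side 2 [[482.0, -110.0, 241.0], [481.0, -113.0, 231.0], [480.0, -114.0, 219.0], [479.0, -117.0, 209.0], [478.0, -122.0, 200.0], [477.0, -127.0, 192.0], [476.0, -134.0, 185.0], [478.0, -90.0, 125.0], [477.0, -92.0, 112.0], [nan, nan, nan], [478.0, -18.0, 0.0]]
scene 5 [[492.0, -72.0, 203.0], [487.0, -72.0, 188.0], [491.0, -73.0, 179.0], [469.0, -71.0, 151.0], [477.0, -73.0, 144.0], [482.0, -74.0, 135.0], [487.0, -76.0, 126.0], [489.0, -77.0, 114.0], [494.0, -78.0, 105.0], [407.0, -70.0, 25.0], [427.0, -73.0, 26.0]]
```

View pics/g3.png

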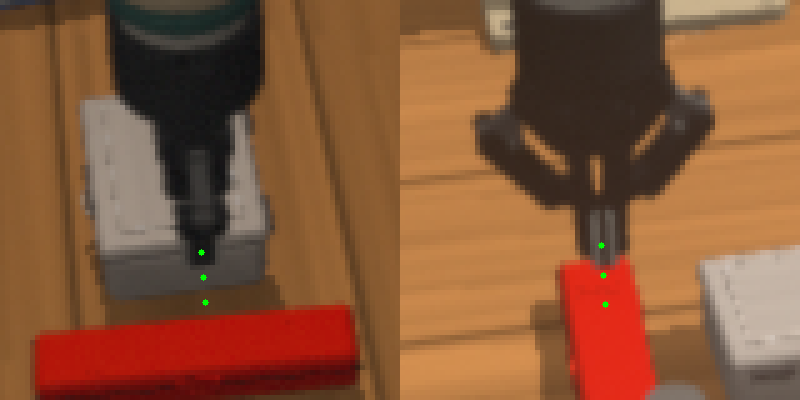

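```bash
python3 -m crank '[[[-0.13,0,0.3,0,0.05,0],[-0.1,0,0.6,0,0,0],[-0.1,0,0.6,0,0,0],[-0.08,0,0.5,0,0,0],[-0.05,0,0.4,0,0,0],[-0.03,0,0.03,0,0,0]]]' -0.46; python3 need.py 474 -76 -22 -1
python3 - <<'E'
from seg import *
e=ctrl.read_state()["eef_pos"]
p=ctrl.get_image("side");z=cloud(p);c=p["color"].astype(int)
m=(c.max(-1)<90)&box(z,440,520,-140,-20,-20,100);q=z[m];print(np.percentile(q[:,2],[0,1,5]) if len(q) else None,e)
E
```

```text
clock: 14.25
eef_pos: [458.6, -75.8, -16.4]
tool_rot: [3.139, 0.008, -0.012]
force: [0.1, -0.7, -0.7]
width: 62.2
t 14.25 pos [458.6 -75.8 -16.4] w 62.2 need shift [ 0.51 -0.    0.18] turn [0.03 0.07 0.05]
[-4.00499429 -3.27816431 -1.21822256] [458.59969593 -75.8191469  -16.37849636]
```

```bash
python3 -m crank '[[[0.5,0,0.25,0,0.07,0.05],[0,0,0.15,0,0,0],[0,0,0.03,0,0,0]]]' -0.46; python3 need.py 474 -76 -28 -1
```

```text
clock: 14.55
eef_pos: [472.5, -76.4, -29.3]
tool_rot: [3.139, 0.002, -0.019]
force: [-0.7, 0.6, 0.3]
width: 62.5
t 14.55 pos [472.5 -76.4 -29.3] w 62.5 need shift [ 0.05 -0.01 -0.04] turn [ 0.02  0.02 -0.01]
```

```bash
python3 -m crank '[[[0,0,0,0,0,0],[0,0,0,0,0,0],[0,0,0,0,0,0],[0,0,0,0,0,0]]]' 1; python3 need.py 474 -76 -28 -1
```

```text
clock: 14.88
eef_pos: [471.5, -76.3, -27.8]
tool_rot: [3.139, 0.002, -0.018]
force: [0.4, -0.6, -0.8]
width: 43.0
t 14.8833 pos [471.5 -76.3 -27.8] w 43.0 need shift [ 0.08 -0.01  0.01] turn [ 0.02  0.02 -0.01]
```

```bash
python3 -m crank '[[[0,0,-0.6,0,0,0],[0,0,-0.9,0,0,0],[0,0,-0.9,0,0,0],[0,0,-0.9,0,0,0],[0,0,0.03,0,0,0],[0,0,0.03,0,0,0]]]' 1; python3 need.py 436 340 70 7
python3 - <<'E'
from seg import *
for n in("side","scene"):
    p=ctrl.get_image(n);z=cloud(p);c=p["color"].astype(int);R,G,B=c[...,0],c[...,1],c[...,2]
    m=big((R>110)&(G<60)&(B<60)); q=z[m];q=q[~np.isnan(q[:,0])]; zt=np.percentile(q[:,2],80);t=q[q[:,2]>zt-6]
    print(n,"case top",zt.round(1),q[:,2].min(),rect(t),pca(t),ctrl.read_state()["eef_pos"].round(1))
    m=big((B>R+25)&box(z,300,650,200,480,-10,60));q=z[m];zt=np.median(q[:,2]);t=q[abs(q[:,2]-zt)<5];print("book",zt.round(1),rect(t))
    # book side long edges via hull
    m=big(box(z,380,600,-60,125,38,60)&(c.max(-1)-c.min(-1)<40));q=z[m];print("tin",rect(q))
E
```

```text
clock: 15.38
eef_pos: [469.0, -75.6, 73.8]
tool_rot: [3.141, 0.006, -0.019]
force: [-0.2, -0.9, -1.0]
width: 43.4
t 15.3833 pos [469.  -75.6  73.8] w 43.4 need shift [ -1.37 -13.83   0.13] turn [ 0.    0.05 -1.35]
side case top 132.8 122.63954531071083 (array([417. , -76.7]), array([43.1, 77.9]), 86.8) (array([416.4, -77.5]), np.float64(76.1), np.float64(-1.5)) [469.1 -75.7  73.5]
book 31.2 (array([382.3, 332.6]), array([ 98.7, 146. ]), 3.2)
tin (array([436.6,  69.2]), array([87.6, 33.6]), 89.0)
scene case top 130.5 -1.13882299763033 (array([485. , -75.4]), array([ 43.5, 155.5]), 87.1) (array([485.3, -75.5]), np.float64(153.1), np.float64(-3.02)) [468.6 -75.7  72.7]
book 29.5 (array([441.4, 340.5]), array([211.3, 143.3]), 6.2)
tin (array([477.5,  48.2]), array([100.7, 130.7]), 1.4)
```

```bash
python3 -m crank '[[[-0.1,-0.7,0,0,0.05,-0.35],[-0.1,-0.95,0,0,0,-0.25],[-0.1,-0.95,0,0,0,-0.25],[-0.1,-0.95,0,0,0,-0.25],[-0.1,-0.95,0,0,0,-0.25],[-0.1,-0.95,0,0,0,0],[-0.1,-0.95,0,0,0,0],[-0.1,-0.95,0,0,0,0],[-0.1,-0.95,0,0,0,0],[-0.1,-0.95,0,0,0,0],[-0.1,-0.95,0,0,0,0],[-0.1,-0.95,0,0,0,0]]]' 1; python3 need.py 436 340 60 7
```

```text
clock: 16.48
eef_pos: [393.2, 255.9, 57.6]
tool_rot: [3.13, 0.024, 0.11]
force: [0.6, 0.4, -1.2]
width: 42.8
t 16.4833 pos [393.2 255.9  57.6] w 42.8 need shift [ 1.72 -2.63 -0.15] turn [ 0.11  0.23 -0.12]
```

```bash
python3 -m crank '[[[0.45,-0.7,-0.1,0.11,0.23,-0.12],[0.45,-0.7,-0.05,0,0,0],[0.45,-0.7,0,0,0,0],[0.35,-0.5,0,0,0,0],[0,0,0,0,0,0],[0,0,0,0,0,0]]]' 1; python3 need.py 436 340 40 7
python3 - <<'E'
from seg import *
p=ctrl.get_image("wrist"); save(p,"w5.png");c=p["color"].astype(int);R,G,B=c[...,0],c[...,1],c[...,2]
m=big((B>R+25));print("book extents",uvs(m).min(0),uvs(m).max(0))
p=ctrl.get_image("scene");save(p,"s5.png");z=cloud(p);c=p["color"].astype(int);R,G,B=c[...,0],c[...,1],c[...,2]
m=big((R>110)&(G<60)&(B<60)); q=z[m];q=q[~np.isnan(q[:,0])]; zt=np.percentile(q[:,2],80);t=q[q[:,2]>zt-6];print(zt,rect(t),pca(t))
E
```

```text
clock: 16.98
eef_pos: [424.7, 348.9, 51.1]
tool_rot: [3.137, 0.017, 0.137]
force: [-0.5, -1.1, -0.9]
width: 42.6
t 16.9833 pos [424.7 348.9  51.1] w 42.6 need shift [0.34 0.34 0.36] turn [0.04 0.16 0.14]
book extents [173  51] [406 315]
107.65627433960256 (array([453.4, 351.9]), array([130.2,  44.9]), 1.1) (array([454.9, 351.6]), np.float64(125.4), np.float64(1.8))
```

View pics/w5.png

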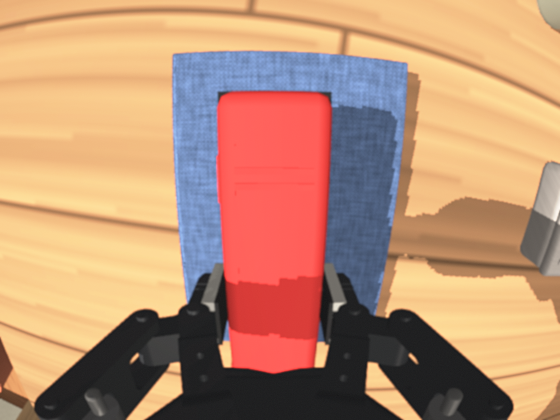

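```bash
python3 -m crank '[[[0.34,0.34,0,0.04,0.16,0.14],[-0.03,0,0.4,0,0,0],[-0.03,0,0.4,0,0,0],[0,0,0,0,0,0]]]' 1; python3 need.py 436 340 10 7
```

```text
clock: 17.42
eef_pos: [436.3, 331.4, 26.5]
tool_rot: [3.139, -0.002, 0.111]
force: [-1.0, -0.7, -1.2]
width: 42.8
t 17.4167 pos [436.3 331.4  26.5] w 42.8 need shift [ 0.02 -0.29  0.55] turn [ 0.03 -0.02 -0.1 ]
```

```bash
python3 - <<'E'
from seg import *
for n in("side","scene"):
    p=ctrl.get_image(n);z=cloud(p);c=p["color"].astype(int);R,G,B=c[...,0],c[...,1],c[...,2]
    m=big((R>110)&(G<60)&(B<60)); q=z[m];q=q[~np.isnan(q[:,0])]; zt=np.percentile(q[:,2],80);t=q[q[:,2]>zt-6]
    print(n,"case top",zt.round(1),rect(t),pca(t))
E
```

```text
side case top 85.6 (array([383.6, 323.2]), array([75.6, 44.2]), 4.0) (array([384.1, 322.8]), np.float64(75.7), np.float64(7.14))
scene case top 84.4 (array([464. , 333.3]), array([135.4,  44.7]), 1.9) (array([464.1, 333.9]), np.float64(130.0), np.float64(0.77))
```

```bash
python3 -m crank '[[[0.02,-0.29,0.3,0.03,-0.02,-0.1],[-0.02,0,0.35,0,0,0],[0,0,0,0,0,0]]]' 1; python3 need.py 436 340 0 7
```

```text
clock: 17.77
eef_pos: [438.1, 341.4, 8.8]
tool_rot: [-3.138, -0.005, 0.121]
force: [-1.1, 0.4, -1.4]
width: 42.5
t 17.7667 pos [438.1 341.4   8.8] w 42.5 need shift [-0.08  0.04  0.29] turn [-0.03 -0.05 -0.01]
```

```bash
python3 -m crank '[[[-0.08,0.04,0.2,-0.03,-0.05,0],[0,0,0.05,0,0,0],[0,0,0,0,0,0]]]' 1; python3 need.py 436 340 0 7;python3 -m crank '[[[0,0,0.08,0,0,0],[0,0,0.03,0,0,0]]]' 1; python3 need.py 436 340 0 7
```

```text
clock: 18.02
eef_pos: [435.6, 340.1, 1.3]
tool_rot: [-3.141, 0.001, 0.122]
force: [0.6, 1.4, 3.4]
width: 42.6
t 18.0167 pos [435.6 340.1   1.3] w 42.6 need shift [0.01 0.   0.04] turn [-0.01  0.01 -0.  ]
clock: 18.18
eef_pos: [435.8, 340.2, 1.4]
tool_rot: [-3.138, 0.001, 0.122]
force: [0.1, 0.6, -0.8]
width: 43.0
t 18.1833 pos [435.8 340.2   1.4] w 43.0 need shift [0.01 0.01 0.05] turn [-0.03  0.01 -0.  ]
```

```bash
python3 -m crank '[[[0,0,0,0,0,0],[0,0,0,0,0,0],[0,0,0,0,0,0],[0,0,-0.4,0,0,0],[0,0,-0.8,0,0,0],[0,0,-0.9,0,0,0],[0,0,-0.9,0,0,0],[0,0,0,0,0,0]]]' -0.46; python3 need.py 655 122 90 0
python3 - <<'E'
from seg import *
for n in("side","scene"):
    p=ctrl.get_image(n);z=cloud(p);c=p["color"].astype(int);R,G,B=c[...,0],c[...,1],c[...,2]
    m=big((R>110)&(G<60)&(B<60)); q=z[m];q=q[~np.isnan(q[:,0])]; zt=np.percentile(q[:,2],80);t=q[q[:,2]>zt-6]
    print(n,"case top",zt.round(1),rect(t),pca(t))
p=ctrl.get_image("wrist");save(p,"w6.png");c=p["color"].astype(int);R,G,B=c[...,0],c[...,1],c[...,2]
m=big((R>120)&(G<70)&(B<70));q=plane(p,uvs(m),58);print("wr case",rect(q)); m=(B>R+25);q=plane(p,uvs(m),30);print("wr book",rect(q))
E
```

```text
clock: 18.85
eef_pos: [434.6, 338.5, 94.8]
tool_rot: [3.141, 0.006, 0.121]
force: [0.7, 0.3, -0.8]
width: 62.5
t 18.85 pos [434.6 338.5  94.8] w 62.5 need shift [6.42 8.05 0.13] turn [0.01 0.05 1.16]
side case top 60.6 (array([433.6, 338.3]), array([175.9,  45.8]), 6.7) (array([434. , 336.6]), np.float64(174.5), np.float64(6.52))
scene case top 58.6 (array([441.4, 338. ]), array([176.6,  45.6]), 6.0) (array([443.7, 337. ]), np.float64(171.4), np.float64(6.71))
wr case (array([444.4, 324.1]), array([175.9,  39.8]), 19.5)
wr book (array([438.8, 343.2]), array([207.5, 143.3]), 6.5)
```

```bash
python3 -m crank '[[[0.6,0.8,0,0,0.05,0.4],[0.7,0.85,0,0,0,0.4],[0.75,0.85,0,0,0,0.36],[0.75,0.85,0,0,0,0],[0.75,0.85,0,0,0,0],[0.75,0.85,0,0,0,0],[0.75,0.85,0,0,0,0],[0.7,0.8,0,0,0,0],[0.5,0.6,0,0,0,0],[0,0,0,0,0,0],[0,0,0,0,0,0]]]' -0.6; python3 need.py 660 123 90 0
python3 - <<'E'
from seg import *
p=ctrl.get_image("wrist");save(p,"w7.png");np.savez("w7.npz",c=p["color"],K=p["camera_matrix"],R=p["R"],t=p["t"])
for f in ctrl.search_frame("salt_mid",p)[:2]:
    e=f["extent"];print(f,plane(p,e[:2],42).round())
E
```

```text
clock: 19.92
eef_pos: [619.8, 114.1, 71.0]
tool_rot: [3.129, 0.036, 0.002]
force: [-0.3, 0.6, -0.6]
width: 68.2
t 19.9167 pos [619.8 114.1  71. ] w 68.2 need shift [ 1.32 -0.29 -0.68] turn [0.12 0.34 0.02]
{'extent': [249.4, 175.8, 75.0, 91.3], 'conf': 0.68} [[659. 130.  42.]]
```

View pics/w7.png

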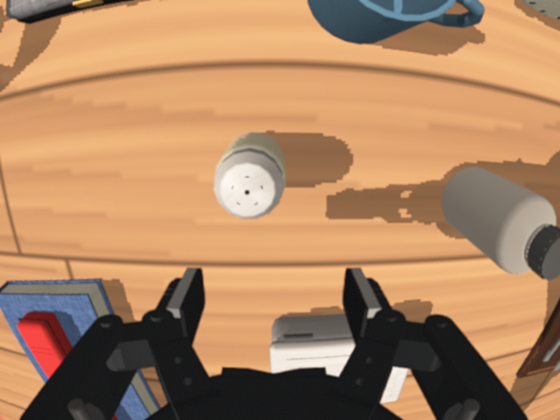

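```bash
python3 - <<'E'
from seg import *
p=dict(np.load("w7.npz"));print(plane(p,[[250,185],[247,192]],80).round(1),plane(p,[248,192],85).round(1),plane(p,[265,135],3))
E
python3 -m crank '[[[0.5,-0.15,-0.3,0.12,0.34,0],[0.5,-0.15,-0.3,0,0,0],[0.35,0,-0.2,0,0,0],[0,0,0,0,0,0],[0,0,0,0,0,0]]]' -0.6; python3 need.py 661 124.5 -10 0
```

```text
[[663.2 127.9  80. ]
 [659.4 129.5  80. ]] [[660.9 128.7  85. ]] [[680.15539509 120.9605759    3.        ]]
clock: 20.43
eef_pos: [659.0, 134.8, 95.4]
tool_rot: [-3.134, -0.002, 0.014]
force: [-0.3, 0.4, -0.8]
width: 68.6
t 20.4333 pos [659.  134.8  95.4] w 68.6 need shift [0.06 0.37 3.51] turn [-0.07 -0.02  0.13]
```

```bash
python3 -m crank '[[[0.06,0.28,0,-0.07,0,0.13],[-0.03,0,0.6,0,0,0],[-0.05,0,0.6,0,0,0],[-0.05,0,0.6,0,0,0],[0,0,0,0,0,0]]]' -0.6; python3 need.py 661 126.5 -10 0
```

```text
clock: 20.85
eef_pos: [655.2, 128.7, 41.1]
tool_rot: [-3.14, -0.004, 0.001]
force: [-1.6, 0.7, -0.3]
width: 68.2
t 20.85 pos [655.2 128.7  41.1] w 68.2 need shift [0.19 0.07 1.7 ] turn [-0.01 -0.04  0.01]
```

```bash
python3 -m crank '[[[0.19,0.07,0.5,0,-0.04,0],[0,0,0.6,0,0,0],[0,0,0.5,0,0,0],[0,0,0,0,0,0]]]' -0.6; python3 need.py 661 126.5 -10 0
python3 - <<'E'
from seg import *
p=ctrl.get_image("wrist");q=ctrl.get_image("side");z=q["color"][130:250,230:380]
a=cv2.resize(p["color"],(480,360));b=cv2.resize(z,(300,240));im=np.zeros((360,780,3),np.uint8);im[:,:480]=a;im[:240,480:]=b
cv2.imwrite("pics/g4.png",im[:,:,::-1])
E
```

```text
clock: 21.18
eef_pos: [660.2, 126.2, -6.9]
tool_rot: [-3.141, -0.0, 0.0]
force: [-0.9, 0.7, 0.6]
width: 68.3
t 21.1833 pos [660.2 126.2  -6.9] w 68.3 need shift [ 0.03 -0.01  0.1 ] turn [-0.01 -0.    0.  ]
```

View pics/g4.png

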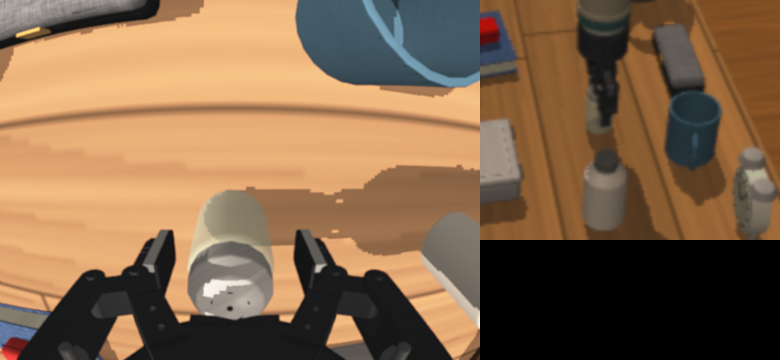

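```bash
python3 -m crank '[[[0.03,0,0.15,0,0,0],[0,0,0,0,0,0],[0,0,0,0,0,0],[0,0,0,0,0,0],[0,0,0,0,0,0],[0,0,0,0,0,0]]]' 1; python3 need.py 661 126.5 -10 0; python3 -m crank '[[[0,0,-0.5,0,0,0],[0,0,-0.7,0,0,0],[0,0,-0.7,0,0,0],[0,0,-0.7,0,0,0],[0,0,0,0,0,0]]]' 1; python3 need.py 583 52 65 1.5
```

```text
clock: 21.78
eef_pos: [665.8, 126.7, -4.6]
tool_rot: [-3.139, -0.01, 0.001]
force: [-0.4, -0.4, -0.4]
width: 42.2
t 21.7833 pos [665.8 126.7  -4.6] w 42.2 need shift [-0.16  0.01  0.18] turn [-0.02 -0.1   0.01]
clock: 22.2
eef_pos: [664.0, 125.9, 78.7]
tool_rot: [-3.14, -0.008, -0.0]
force: [0.9, 0.4, -1.2]
width: 41.9
t 22.2 pos [664.  125.9  78.7] w 41.9 need shift [-2.7   2.47  0.43] turn [-0.01 -0.08 -0.25]
```

```bash
python3 -m crank '[[[-0.6,0.55,0,0,-0.08,-0.25],[-0.7,0.65,0,0,0,0],[-0.7,0.65,0,0,0,0],[-0.6,0.6,0,0,0,0],[0,0,0,0,0,0],[0,0,0,0,0,0]]]' 1; python3 need.py 583 51 20 1.5
python3 - <<'E'
from seg import *
e=ctrl.read_state()["eef_pos"]
for n in("side","scene"):
    p=ctrl.get_image(n);z=cloud(p)
    f=ctrl.search_frame("salt_mid",p)[:1]
    m=big(box(z,e[0]-60,e[0]+60,e[1]-60,e[1]+60,65,e[2]+25));q=z[m];print(n,f,q.min(0).round(),q.max(0).round(),e.round())
E
```

```text
clock: 22.7
eef_pos: [586.7, 50.1, 82.8]
tool_rot: [-3.138, -0.007, 0.031]
force: [1.3, 0.7, -0.8]
width: 41.6
t 22.7 pos [586.7  50.1  82.8] w 41.6 need shift [-0.14 -0.03  2.09] turn [-0.03 -0.07  0.05]
side [{'extent': [270.4, 183.1, 13.9, 26.3], 'conf': 0.45}] [560.  26.  89.] [599.  47. 107.] [587.  50.  83.]
scene [{'extent': [299.4, 189.9, 16.1, 34.8], 'conf': 0.85}] [579.  28.  88.] [609.  71. 108.] [587.  50.  83.]
```

```bash
python3 -m crank '[[[-0.12,-0.04,0.5,0,-0.07,0.05],[-0.04,0,0.7,0,0,0],[-0.04,0,0.7,0,0,0],[0,0,0,0,0,0]]]' 1; python3 need.py 583.5 51.5 -3 1.5
```

```text
clock: 23.23
eef_pos: [584.7, 57.1, 21.3]
tool_rot: [-3.137, -0.004, 0.034]
force: [0.1, 0.4, -1.5]
width: 42.0
t 23.2333 pos [584.7  57.1  21.3] w 42.0 need shift [-0.05  0.19  0.81] turn [-0.05 -0.04  0.07]
```

```bash
python3 -m crank '[[[-0.05,0.22,0.3,-0.05,-0.04,0.07],[-0.02,0,0.35,0,0,0],[0,0,0,0,0,0]]]' 1; python3 need.py 583.5 51.5 -4 1.5
```

```text
clock: 23.48
eef_pos: [582.6, 51.3, -1.4]
tool_rot: [3.141, 0.003, 0.027]
force: [-0.3, 0.0, -0.9]
width: 41.7
t 23.4833 pos [582.6  51.3  -1.4] w 41.7 need shift [ 0.03 -0.01  0.09] turn [0.01 0.03 0.01]
```

```bash
python3 -m crank '[[[0.03,0,0.12,0,0,0],[0,0,0.03,0,0,0]]]' 1;python3 need.py 583.5 51.5 -4 1.5; python3 -m crank '[[[0,0,0,0,0,0],[0,0,0,0,0,0],[0,0,0,0,0,0],[0,0,0,0,0,0],[0,0,-0.4,0,0,0],[0,0,-0.8,0,0,0],[0,0,-0.9,0,0,0],[0,0,-0.9,0,0,0],[0,0,0,0,0,0]]]' -0.6; python3 need.py 465 -220 100 -3
```

```text
clock: 23.65
eef_pos: [584.0, 51.1, -6.2]
tool_rot: [3.14, 0.003, 0.027]
force: [-1.3, 0.5, 0.9]
width: 41.5
t 23.65 pos [584.   51.1  -6.2] w 41.5 need shift [-0.02 -0.01 -0.07] turn [0.01 0.02 0.01]
clock: 24.4
eef_pos: [585.7, 50.4, 92.2]
tool_rot: [3.141, -0.001, 0.026]
force: [0.6, -0.3, -0.0]
width: 68.6
t 24.4 pos [585.7  50.4  92.2] w 68.6 need shift [-4.25  8.91 -0.26] turn [ 0.01 -0.01  0.74]
```

```bash
python3 -m crank '[[[-0.5,0.6,-0.2,0,0,0.5],[-0.5,0.85,-0.1,0,0,0.5],[-0.4,0.9,-0.1,0,0,0.3],[-0.4,0.93,0,0,0,0],[-0.3,0.93,0,0,0,0],[-0.3,0.93,0,0,0,0],[-0.3,0.93,0,0,0,0],[-0.3,0.93,0,0,0,0],[-0.3,0.93,0,0,0,0],[-0.3,0.93,0,0,0,0],[-0.3,0.93,0,0,0,0],[-0.3,0.93,0,0,0,0]]]' 0.2; python3 need.py 430 -400 90 -6.7
```

```text
clock: 25.4
eef_pos: [432.3, -262.4, 112.8]
tool_rot: [-3.135, -0.021, -0.1]
force: [0.7, -0.7, -0.5]
width: 34.2
t 25.4 pos [ 432.3 -262.4  112.8] w 34.2 need shift [0.36 4.58 0.73] turn [-0.07 -0.2   0.16]
```

```bash
python3 -m crank '[[[0,0.9,0,-0.07,-0.2,0.16],[0,0.9,0,0,0,0],[0,0.9,0,0,0,0],[0,0.9,0,0,0,0],[0,0.7,0,0,0,0],[0,0,0,0,0,0],[0,0,0,0,0,0]]]' 0.2; python3 need.py 439 -408 60 -6.7
python3 - <<'E'
from seg import *
p=ctrl.get_image("wrist");save(p,"w8.png");np.savez("w8.npz",c=p["color"],K=p["camera_matrix"],R=p["R"],t=p["t"])
c=p["color"].astype(int);sat=c.max(-1)-c.min(-1)
m=(sat<40)&(c.min(-1)>110);m[300:,:]=0
k,l,s,ce=cv2.connectedComponentsWithStats(m.astype(np.uint8))
for i in range(1,k):
    if s[i,4]>300: q=plane(p,uvs(l==i),19);print(s[i],pca(q))
E
```

```text
clock: 25.98
eef_pos: [409.8, -405.7, 118.2]
tool_rot: [3.134, -0.003, -0.131]
force: [0.8, 1.0, -0.4]
width: 34.1
t 25.9833 pos [ 409.8 -405.7  118.2] w 34.1 need shift [ 0.97 -0.06  1.94] turn [ 0.07 -0.03 -0.13]
[ 329    0  159   75 5748] (array([ 564.8, -553.8]), np.float64(159.5), np.float64(-70.02))
[ 246   60   50  209 4866] (array([ 439.8, -407.3]), np.float64(184.5), np.float64(-6.54))
[ 188   66   46  207 3340] (array([ 443.6, -355.4]), np.float64(183.0), np.float64(-3.32))
[ 134   99   38  144 2225] (array([ 452.1, -302.3]), np.float64(131.5), np.float64(-5.37))
[495 200  18 100 318] (array([ 315.7, -662.4]), np.float64(129.7), np.float64(1.89))
[ 509  205   51   95 3852] (array([ 285.6, -732.5]), np.float64(163.5), np.float64(22.58))
```

View pics/w8.png

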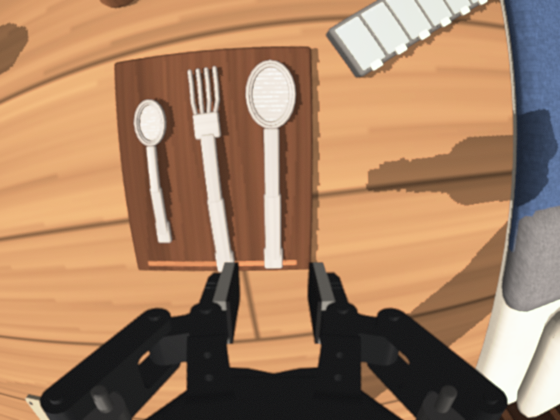

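```bash
python3 -m crank '[[[0.5,-0.03,0,0.07,-0.03,-0.13],[0.47,-0.03,0,0,0,0],[0,0,0.6,0,0,0],[0,0,0.8,0,0,0],[0,0,0.7,0,0,0],[0,0,0.6,0,0,0],[0,0,0,0,0,0]]]' 0.3; python3 need.py 439.5 -407.7 -10 -6.6
```

```text
clock: 26.62
eef_pos: [445.5, -397.3, 37.9]
tool_rot: [-3.137, -0.005, -0.106]
force: [0.8, 1.2, 0.7]
width: 29.8
t 26.6167 pos [ 445.5 -397.3   37.9] w 29.8 need shift [-0.17  0.37  1.6 ] turn [-0.04 -0.05  0.08]
```

```bash
python3 -m crank '[[[-0.17,0.37,0.2,-0.04,-0.05,0.08],[-0.02,0.02,0.5,0,0,0],[-0.02,0.02,0.5,0,0,0],[0,0,0,0,0,0]]]' 0.3; python3 need.py 439.5 -407.7 -12 -6.6
```

```text
clock: 26.95
eef_pos: [439.4, -408.6, 3.6]
tool_rot: [3.14, -0.002, -0.111]
force: [-0.7, 0.3, 0.0]
width: 29.9
t 26.95 pos [ 439.4 -408.6    3.6] w 29.9 need shift [ 0.   -0.03  0.52] turn [ 0.01 -0.01  0.04]
```

```bash
python3 -m crank '[[[0,-0.02,0.5,0,0,0.04],[0,0,0.1,0,0,0]]]' 0.3; python3 need.py 439.5 -407.7 -15 -6.6
python3 - <<'E'
from seg import *
p=ctrl.get_image("wrist");save(p,"w9.png")
E
```

```text
clock: 27.12
eef_pos: [440.1, -409.7, -12.2]
tool_rot: [3.138, -0.004, -0.116]
force: [-0.2, 0.6, -0.3]
width: 29.9
t 27.1167 pos [ 440.1 -409.7  -12.2] w 29.9 need shift [-0.03 -0.06  0.09] turn [ 0.04 -0.04 -0.01]
```

View pics/w9.png

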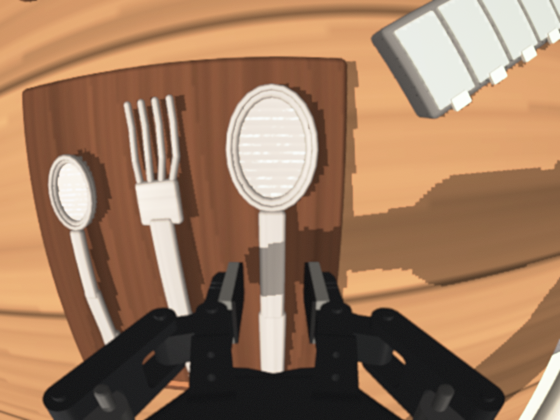

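Spoon handle (column 272) lies midway between the pads (240–305). Down a touch more and close.

```bash
python3 -m crank '[[[0,-0.05,0.09,0.04,-0.04,0],[0,0,0.03,0,0,0],[0,0,0.03,0,0,0]]]' 0.3; python3 -m crank '[[[0,0,0.03,0,0,0],[0,0,0.03,0,0,0],[0,0,0.03,0,0,0],[0,0,0.03,0,0,0]]]' 1; python3 need.py 439.5 -407.7 -15 -6.6
```

```text
clock: 27.42
eef_pos: [442.2, -411.1, -12.7]
tool_rot: [3.138, -0.004, -0.116]
force: [-0.1, 0.2, 0.3]
width: 30.1
clock: 27.75
eef_pos: [443.0, -411.6, -12.8]
tool_rot: [3.137, -0.006, -0.116]
force: [-0.2, 1.8, 6.4]
width: 9.3
t 27.75 pos [ 443.  -411.6  -12.8] w 9.3 need shift [-0.13 -0.12  0.07] turn [ 0.04 -0.06 -0.01]
```

```bash
python3 -m crank '[[[0,0,-0.3,0,0,0],[0,0,-0.5,0,0,0],[0,0,-0.7,0,0,0],[0,0,-0.7,0,0,0],[0,0,-0.4,0,0,0],[0,0,0,0,0,0]]]' 1; python3 need.py 477 -67 60 1.5
python3 - <<'E'
from seg import *
for n in("side","scene"):
    p=ctrl.get_image(n);w=cloud(p);c=p["color"].astype(int);sat=c.max(-1)-c.min(-1)
    m=(sat<45)&(c[...,0]>105)&box(w,300,600,-460,-240,2,130)
    k,l,s,ce=cv2.connectedComponentsWithStats(m.astype(np.uint8))
    for i in range(1,k):
        if s[i,4]>40: q=w[l==i]; print(n,s[i,4],pca(q),np.percentile(q[:,2],[2,50,98]).round())
E
```

```text
clock: 28.25
eef_pos: [441.7, -411.0, 70.6]
tool_rot: [3.138, -0.005, -0.117]
force: [0.8, -0.1, 0.1]
width: 8.8
t 28.25 pos [ 441.7 -411.    70.6] w 8.8 need shift [ -0.17 -11.53   0.31] turn [ 0.04 -0.05 -1.36]
side 131 (array([ 496.3, -307.4]), np.float64(36.6), np.float64(-1.38)) [15. 20. 25.]
side 491 (array([ 488.5, -393.5]), np.float64(98.4), np.float64(-62.76)) [ 19. 103. 108.]
side 291 (array([ 387.8, -389.9]), np.float64(94.6), np.float64(29.98)) [ 18. 103. 108.]
scene 232 (array([ 456.1, -416. ]), np.float64(153.6), np.float64(-1.12)) [ 14. 101. 107.]
scene 278 (array([ 446.3, -356.4]), np.float64(184.0), np.float64(-3.39)) [10. 19. 25.]
scene 191 (array([ 453.4, -302.9]), np.float64(132.9), np.float64(-6.05)) [ 9. 19. 25.]
```

```bash
python3 -m crank '[[[0,-0.7,0,0.04,-0.05,-0.3],[0,-0.95,0,0,0,-0.3],[0,-0.95,0,0,0,-0.3],[0,-0.95,0,0,0,-0.25],[0.1,-0.95,0,0,0,-0.2],[0.1,-0.95,0,0,0,0],[0.1,-0.95,0,0,0,0],[0.1,-0.95,0,0,0,0],[0.1,-0.95,0,0,0,0],[0.1,-0.95,0,0,0,0],[0.1,-0.95,0,0,0,0],[0,0,0,0,0,0]]]' 1; python3 need.py 477 -67 50 1.5
```

```text
clock: 29.35
eef_pos: [454.9, -89.8, 57.0]
tool_rot: [-3.135, 0.022, 0.027]
force: [-0.4, 0.4, -0.4]
width: 9.2
t 29.35 pos [454.9 -89.8  57. ] w 9.2 need shift [ 0.76 -0.74  0.22] turn [-0.06  0.21  0.01]
```

```bash
python3 -m crank '[[[0.4,-0.38,0,-0.06,0.21,0],[0.36,-0.36,0,0,0,0],[0,0,0,0,0,0],[0,0,0,0,0,0]]]' 1; python3 need.py 477 -67 20 1.5
python3 - <<'E'
from seg import *
for n in("side","scene"):
    p=ctrl.get_image(n);w=cloud(p);c=p["color"].astype(int);sat=c.max(-1)-c.min(-1)
    m=(sat<45)&(c[...,0]>100)&box(w,360,592,-120,-20,60,110)
    q=w[m];print(n,pca(q),q.min(0).round(),q.max(0).round(),m.sum())
    m=big((sat<40)&box(w,380,560,-30,125,38,60));q=w[m];q=q[abs(q[:,2]-np.median(q[:,2]))<4];print(" tin",rect(q),pca(q))
    for nm,b in dict(salt=(530,640,0,110,56,100),bottle=(570,700,-130,0,70,88)).items():
        m=big(box(w,*b));q=w[m];print(" ",nm,q.min(0).round(),q.max(0).round())
E
```

```text
clock: 29.68
eef_pos: [474.5, -63.8, 53.5]
tool_rot: [-3.141, 0.007, 0.032]
force: [-0.2, 0.3, -0.4]
width: 9.3
t 29.6833 pos [474.5 -63.8  53.5] w 9.3 need shift [0.09 0.11 1.12] turn [-0.    0.07  0.06]
side (array([469. , -64.3]), np.float64(185.8), np.float64(2.99)) [376. -83.  80.] [563. -41.  96.] 347
 tin (array([440.2,  45.6]), array([ 43.2, 129.8]), 4.1) (array([439.8,  44.5]), np.float64(125.3), np.float64(-85.26))
  salt [559.  28.  56.] [598.  64.  90.]
  bottle [601. -93.  70.] [655. -62.  88.]
scene (array([485., -62.]), np.float64(162.1), np.float64(0.45)) [399. -81.  78.] [567. -43. 109.] 231
 tin (array([478. ,  48.5]), array([ 98.6, 131.3]), 2.5) (array([479.6,  48. ]), np.float64(128.2), np.float64(-88.89))
  salt [570.  30.  56.] [605.  72.  88.]
  bottle [638. -90.  70.] [665. -33.  88.]
```

```bash
python3 -m crank '[[[0.08,0.12,0.5,0,0.07,0.06],[-0.04,0,0.7,0,0,0],[-0.04,0,0.5,0,0,0],[0,0,0,0,0,0]]]' 1; python3 need.py 477 -68 -24 1.5
```

```text
clock: 30.12
eef_pos: [474.0, -73.4, 1.8]
tool_rot: [3.139, -0.003, 0.018]
force: [0.4, -0.1, -0.9]
width: 9.0
t 30.1167 pos [474.  -73.4   1.8] w 9.0 need shift [ 0.1  -0.18  0.86] turn [ 0.03 -0.03 -0.08]
```

```bash
python3 -m crank '[[[0.1,-0.18,0.35,0.03,-0.03,-0.08],[0,0,0.35,0,0,0],[0,0,0,0,0,0]]]' 1; python3 need.py 477 -68 -24 1.5
```

```text
clock: 30.37
eef_pos: [476.7, -70.3, -20.1]
tool_rot: [3.141, 0.0, 0.023]
force: [-1.3, 0.3, -1.3]
width: 8.9
t 30.3667 pos [476.7 -70.3 -20.1] w 8.9 need shift [ 0.01 -0.08  0.13] turn [ 0.01  0.   -0.03]
```

```bash
python3 -m crank '[[[0.01,-0.08,0.13,0,0,-0.03],[0,0,0.06,0,0,0],[0,0,0.03,0,0,0]]]' 1; python3 need.py 477 -68 -25 1.5
```

```text
clock: 30.62
eef_pos: [477.4, -68.0, -25.0]
tool_rot: [-3.141, -0.001, 0.026]
force: [-2.9, -1.8, 14.0]
width: 9.0
t 30.6167 pos [477.4 -68.  -25. ] w 9.0 need shift [-0.01  0.    0.  ] turn [-0.   -0.01 -0.  ]
```

```bash
python3 -m crank '[[[0,0,-0.03,0,0,0],[0,0,0,0,0,0],[0,0,0,0,0,0],[0,0,-0.3,0,0,0],[0,0,-0.7,0,0,0],[0,0,-0.9,0,0,0],[0,0,-0.9,0,0,0],[0,0,0,0,0,0]]]' 0.3; python3 need.py 443.5 -355.5 60 -3.3
python3 - <<'E'
from seg import *
for n in("side","scene"):
    p=ctrl.get_image(n);w=cloud(p);c=p["color"].astype(int);sat=c.max(-1)-c.min(-1)
    m=big((sat<60)&(c[...,0]>100)&box(w,360,592,-120,-30,2,40))
    q=w[m];print(n,pca(q),q.min(0).round(),q.max(0).round(),m.sum())
E
```

```text
clock: 31.28
eef_pos: [477.0, -67.2, 65.0]
tool_rot: [-3.14, -0.0, 0.026]
force: [0.3, -0.2, -0.2]
width: 29.8
t 31.2833 pos [477.  -67.2  65. ] w 29.8 need shift [-1.37  9.58  0.15] turn [-0.01 -0.    0.8 ]
side (array([471.7, -67.7]), np.float64(187.7), np.float64(2.64)) [378. -88.   2.] [569. -38.  16.] 360
scene (array([468.3, -71.3]), np.float64(166.2), np.float64(-2.26)) [383. -85.   2.] [557. -61.  15.] 154
```

Spoon is down as planned. Now the fork.

```bash
python3 -m crank '[[[-0.1,0.7,-0.1,0,0,0.3],[-0.1,0.95,0,0,0,0.3],[-0.15,0.95,0,0,0,0.2],[-0.15,0.95,0,0,0,0],[-0.15,0.95,0,0,0,0],[-0.15,0.95,0,0,0,0],[-0.15,0.95,0,0,0,0],[-0.15,0.95,0,0,0,0],[-0.1,0.95,0,0,0,0],[-0.1,0.8,0,0,0,0],[0,0,0,0,0,0],[0,0,0,0,0,0]]]' 0.3; python3 need.py 443.5 -355.5 60 -3.3
```

```text
clock: 32.38
eef_pos: [417.1, -341.4, 51.9]
tool_rot: [-3.128, 0.021, -0.051]
force: [-0.7, 1.6, -0.9]
width: 30.0
t 32.3833 pos [ 417.1 -341.4   51.9] w 30.0 need shift [ 0.9   0.42 -0.29] turn [-0.13  0.2   0.06]
```

```bash
python3 -m crank '[[[0.45,0.22,0,-0.13,0.2,0.06],[0.45,0.22,0,0,0,0],[0,0,0.4,0,0,0],[0,0,0.5,0,0,0],[0,0,0,0,0,0]]]' 0.3; python3 need.py 443.5 -355.5 0 -3.3
python3 - <<'E'
from seg import *
p=ctrl.get_image("wrist");np.savez("wa.npz",c=p["color"],K=p["camera_matrix"],R=p["R"],t=p["t"])
c=p["color"].astype(int);sat=c.max(-1)-c.min(-1)
m=(sat<40)&(c.min(-1)>110);m[290:,:]=0
k,l,s,ce=cv2.connectedComponentsWithStats(m.astype(np.uint8))
for i in range(1,k):
    if s[i,4]>300: q=uvs(l==i);h=q[q[:,1]>240];print(s[i],pca(plane(p,q,19)),"handle col",h[:,0].mean() if len(h) else None)
E
```

```text
clock: 32.8
eef_pos: [448.8, -351.2, 21.2]
tool_rot: [-3.139, -0.004, -0.055]
force: [-0.5, -0.1, -0.4]
width: 29.6
t 32.8 pos [ 448.8 -351.2   21.2] w 29.6 need shift [-0.17  0.16  0.71] turn [-0.03 -0.03  0.03]
[ 465   22   95  119 6772] (array([ 560.2, -526.3]), np.float64(104.7), np.float64(-55.89)) handle col None
[ 262   99   46  191 4868] (array([ 478.5, -357.4]), np.float64(114.3), np.float64(-2.94)) handle col 283.1844559585492
[ 170  138   50  152 4002] (array([ 470.3, -304.1]), np.float64(95.1), np.float64(-6.33)) handle col 196.27557980900409
```

```bash
python3 -m crank '[[[-0.17,0.16,0.35,-0.03,-0.03,0.03],[-0.02,0,0.4,0,0,0],[0,0,0.03,0,0,0]]]' 0.3; python3 need.py 443.5 -355.7 -13.5 -3.3
```

```text
clock: 33.1
eef_pos: [445.1, -354.4, -2.0]
tool_rot: [3.14, -0.003, -0.054]
force: [-0.4, 0.2, -0.6]
width: 29.9
t 33.1 pos [ 445.1 -354.4   -2. ] w 29.9 need shift [-0.05  0.04  0.38] turn [ 0.01 -0.03  0.03]
```

```bash
python3 -m crank '[[[-0.05,0.04,0.36,0,-0.03,0.03],[0,0,0.06,0,0,0],[0,0,0.03,0,0,0]]]' 0.3; python3 need.py 443.5 -355.7 -13.5 -3.3;  python3 -m crank '[[[0,0,0.03,0,0,0],[0,0,0.03,0,0,0],[0,0,0.03,0,0,0],[0,0,0.03,0,0,0]]]' 1; python3 need.py 443.5 -355.7 -13.5 -3.3
```

```text
clock: 33.35
eef_pos: [443.1, -355.5, -17.1]
tool_rot: [3.141, 0.0, -0.058]
force: [-0.3, 0.4, 0.7]
width: 29.7
t 33.35 pos [ 443.1 -355.5  -17.1] w 29.7 need shift [ 0.01  0.   -0.12] turn [ 0.01  0.   -0.01]
clock: 33.68
eef_pos: [442.9, -355.7, -18.6]
tool_rot: [-3.141, -0.001, -0.059]
force: [-1.4, 0.9, 5.3]
width: 10.3
t 33.6833 pos [ 442.9 -355.7  -18.6] w 10.3 need shift [ 0.02  0.   -0.17] turn [-0.   -0.01 -0.02]
```

```bash
python3 -m crank '[[[0,0,-0.3,0,0,0],[0,0,-0.6,0,0,0],[0,0,-0.9,0,0,0],[0,0,-0.9,0,0,0],[0,0,-0.9,0,0,0],[0,-0.4,-0.2,0,0,-0.2],[0,-0.9,0,0,0,-0.3],[0,-0.95,0,0,0,-0.3],[0.05,-0.95,0,0,0,0],[0.05,-0.95,0,0,0,0]]]' 1; python3 need.py 465 80 90 1.6
```

```text
clock: 34.52
eef_pos: [446.6, -235.8, 106.3]
tool_rot: [3.131, -0.009, 0.018]
force: [0.9, -0.1, -1.2]
width: 10.1
t 34.5167 pos [ 446.6 -235.8  106.3] w 10.1 need shift [  0.8  -10.52   0.45] turn [ 0.1  -0.08 -0.1 ]
```

```bash
python3 -m crank '[[[0.05,-0.8,0,0.1,-0.08,-0.1],[0.05,-0.95,0,0,0,0],[0.05,-0.95,0,0,0,0],[0.05,-0.95,0,0,0,0],[0.05,-0.95,0,0,0,0],[0.05,-0.95,0,0,0,0],[0.05,-0.95,0,0,0,0],[0.05,-0.95,0,0,0,0],[0.05,-0.95,0,0,0,0],[0.05,-0.95,0,0,0,0],[0.05,-0.95,0,0,0,0],[0,-0.8,0,0,0,0]]]' 1; python3 need.py 468 163 80 1.6
```

```text
clock: 35.52
eef_pos: [446.4, 122.2, 109.7]
tool_rot: [-3.134, -0.001, 0.039]
force: [0.8, -0.2, -0.9]
width: 10.0
t 35.5167 pos [446.4 122.2 109.7] w 10.0 need shift [ 0.77 -1.32  1.  ] turn [-0.07 -0.01  0.1 ]
```

```bash
python3 -m crank '[[[0.4,-0.5,0,-0.07,0,0.1],[0.37,-0.5,0,0,0,0],[0,0,0.6,0,0,0],[0,0,0.6,0,0,0],[0,0,0,0,0,0],[0,0,0,0,0,0]]]' 1; python3 need.py 468 163 30 1.6
```

```text
clock: 36.02
eef_pos: [464.8, 167.8, 73.6]
tool_rot: [-3.135, 0.0, 0.048]
force: [-0.6, -0.2, -1.4]
width: 10.1
t 36.0167 pos [464.8 167.8  73.6] w 10.1 need shift [0.1  0.17 1.45] turn [-0.06  0.    0.19]
```

```bash
python3 -m crank '[[[0.1,0.17,0.5,-0.06,0,0.19],[-0.03,0.02,0.6,0,0,0],[-0.03,0.02,0.5,0,0,0],[0,0,0,0,0,0]]]' 1; python3 need.py 468 163 -29 1.6
python3 - <<'E'
from seg import *
for n in("side","scene"):
    p=ctrl.get_image(n);w=cloud(p);c=p["color"].astype(int);sat=c.max(-1)-c.min(-1)
    m=big((sat<60)&(c[...,0]>100)&box(w,360,592,130,200,25,70)); q=w[m];print(n,pca(q),q.min(0).round(),q.max(0).round(),m.sum())
E
```

```text
clock: 36.35
eef_pos: [467.4, 161.8, 28.0]
tool_rot: [-3.14, -0.004, 0.027]
force: [-0.8, -0.5, -0.4]
width: 10.0
t 36.35 pos [467.4 161.8  28. ] w 10.0 need shift [ 0.01 -0.03  1.9 ] turn [-0.02 -0.04 -0.01]
side (array([407. , 158.4]), np.float64(72.4), np.float64(1.78)) [371. 149.  59.] [444. 170.  70.] 86
scene (array([518. , 162.7]), np.float64(80.6), np.float64(7.25)) [478. 151.  62.] [558. 175.  70.] 68
```

```bash
python3 -m crank '[[[0,-0.03,0.6,0,-0.04,0],[-0.03,0,0.6,0,0,0],[-0.02,0,0.35,0,0,0],[0,0,0,0,0,0]]]' 1; python3 need.py 468 163 -30 1.6
```

```text
clock: 36.78
eef_pos: [472.5, 164.3, -12.0]
tool_rot: [-3.136, -0.013, 0.027]
force: [-0.7, -0.0, -0.9]
width: 9.3
t 36.7833 pos [472.5 164.3 -12. ] w 9.3 need shift [-0.16  0.04  0.6 ] turn [-0.06 -0.13 -0.01]
```

```bash
python3 -m crank '[[[-0.16,0.04,0.3,-0.06,-0.13,0],[-0.05,0,0.2,0,0,0],[0,0,0,0,0,0]]]' 1; python3 need.py 468 163 -30 1.6
```

```text
clock: 37.03
eef_pos: [468.3, 163.4, -25.1]
tool_rot: [-3.141, -0.003, 0.027]
force: [-0.2, -0.8, -0.6]
width: 10.1
t 37.0333 pos [468.3 163.4 -25.1] w 10.1 need shift [-0.01  0.01  0.16] turn [-0.   -0.03 -0.01]
```

```bash
python3 -m crank '[[[-0.01,0.01,0.16,0,-0.03,0],[0,0,0.05,0,0,0]]]' 1; python3 need.py 468 163 -30 1.6
```

```text
clock: 37.2
eef_pos: [468.5, 163.3, -30.7]
tool_rot: [-3.141, -0.001, 0.027]
force: [-2.5, -1.7, 13.0]
width: 10.4
t 37.2 pos [468.5 163.3 -30.7] w 10.4 need shift [-0.02  0.01 -0.02] turn [-0.01 -0.01 -0.01]
```

Contact. Release, rise, and check everything.

```bash
python3 -m crank '[[[0,0,-0.05,0,0,0],[0,0,0,0,0,0],[0,0,0,0,0,0],[0,0,-0.3,0,0,0],[0,0,-0.7,0,0,0],[0,0,-0.9,0,0,0],[0,0,-0.9,0,0,0],[0,0,-0.9,0,0,0],[0,0,-0.9,0,0,0],[0,0,-0.9,0,0,0],[0,0,0,0,0,0]]]' 0.3
python3 -m crank '[[[-0.8,-0.3,-0.3,0,0,0],[-0.5,-0.3,-0.3,0,0,0],[0,0,0,0,0,0]]]' 0.3
python3 - <<'E'
from seg import *
ims=[]
for n in("side","scene"):
    p=ctrl.get_image(n);w=cloud(p);c=p["color"].astype(int);sat=c.max(-1)-c.min(-1);R,G,B=c[...,0],c[...,1],c[...,2]
    print("==",n)
    for nm,y in(("fork",(135,195)),("spoon",(-110,-30))):
        m=big((sat<60)&(R>100)&box(w,350,592,*y,2,30)); q=w[m];print(nm,pca(q),m.sum(),q[:,2].max())
    m=big((sat<40)&box(w,380,560,-30,125,38,60));q=w[m];q=q[abs(q[:,2]-np.median(q[:,2]))<4];print("tin",rect(q),pca(q))
    m=big((R>110)&(G<60)&(B<60)); q=w[m];q=q[~np.isnan(q[:,0])]; zt=np.percentile(q[:,2],80);t=q[q[:,2]>zt-6];print("case",zt,rect(t))
    m=big((B>R+25)&box(w,300,650,200,480,-10,60));q=w[m];q=q[abs(q[:,2]-np.median(q[:,2]))<5];print("book",rect(q))
    for nm,b in dict(salt=(530,640,0,110,8,62),salttop=(530,640,0,110,66,100),bottle=(570,700,-130,0,10,80),cap=(570,700,-130,0,100,130),mill=(580,720,-350,-250,8,130),mug=(740,880,-30,90,60,110)).items():
        m=big(box(w,*b));q=w[m];print(nm,q.min(0).round(),q.max(0).round())
    ims.append(cv2.resize(p["color"][130:330,100:400],(400,267)))
    K=np.array(p["camera_matrix"])
p=ctrl.get_image("wrist");np.savez("wb.npz",c=p["color"],K=p["camera_matrix"],R=p["R"],t=p["t"])
im=np.zeros((567,800,3),np.uint8);im[:267]=np.hstack(ims);im[267:,200:600]=cv2.resize(p["color"],(400,300));cv2.imwrite("pics/fin.png",im[:,:,::-1])
print(ctrl.read_state()["eef_pos"],ctrl.read_state()["clock"])
E
```

```text
clock: 38.12
eef_pos: [467.4, 161.7, 146.8]
tool_rot: [-3.141, 0.002, 0.023]
force: [0.6, -1.3, 0.9]
width: 30.0
clock: 38.37
eef_pos: [428.2, 178.9, 168.3]
tool_rot: [-3.138, -0.003, 0.021]
force: [0.5, -1.0, -0.5]
width: 29.8
== side
fork (array([464. , 163.4]), np.float64(188.4), np.float64(2.42)) 199 16.793259765187404
spoon (array([516.2, -65.9]), np.float64(96.9), np.float64(2.28)) 229 15.830607480978745
tin (array([468.2,  48.2]), array([ 98.2, 136.9]), 0.8) (array([469.,  48.]), np.float64(133.7), np.float64(-87.78))
case 60.52558718874117 (array([433.5, 338.3]), array([177. ,  46.8]), 6.5)
book (array([435.8, 340.3]), array([206.4, 146.7]), 7.2)
salt [558.  26.   8.] [597.  49.  61.]
salttop [559.  30.  66.] [596.  64.  88.]
bottle [600. -95.  10.] [659. -55.  80.]
cap [613. -79. 100.] [646. -47. 125.]
mill [ 617. -314.    8.] [ 664. -272.  118.]
mug [749. -19.  60.] [826.  90.  92.]
== scene
fork (array([468.8, 162.2]), np.float64(185.8), np.float64(2.29)) 202 14.735773151776401
spoon (array([467.3, -71.1]), np.float64(171.2), np.float64(-2.25)) 158 15.686601484878604
tin (array([475.8,  48.2]), array([ 98.6, 129.2]), 0.6) (array([479.8,  47.9]), np.float64(127.3), np.float64(-89.35))
case 58.37405384847674 (array([444.3, 336.6]), array([176.9,  45.5]), 7.5)
book (array([442.5, 340.4]), array([206.6, 142.5]), 5.9)
salt [575.  29.   8.] [607.  72.  62.]
salttop [570.  32.  66.] [604.  69.  88.]
bottle [633. -91.  10.] [666. -33.  80.]
cap [617. -78. 100.] [651. -46. 124.]
mill [ 630. -311.    8.] [ 671. -266.  118.]
mug [753. -19.  60.] [833.  89.  92.]
[430.77793746 177.06983646 167.18771664] 38.5167
```

View pics/fin.png

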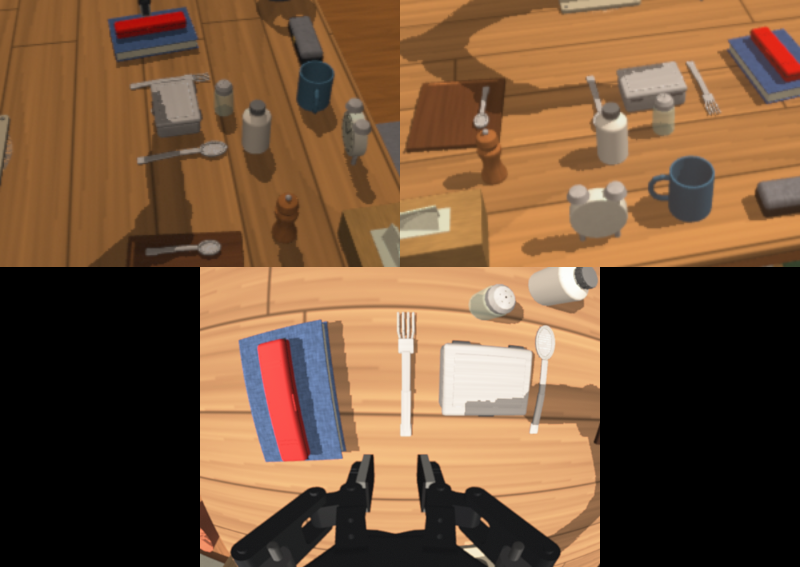

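```bash
python3 -c "
from cell import ctrl
print(ctrl.finish_job())"
```

```text
the job is handed in; nothing more can be done
None
```

The supper is laid round the tin and handed in at about 38.5 s of the 125 s allowed; the interface reports no verdict.

I moved things in this order: bottle, pen case onto the book, salt shaker, large spoon, fork.

**Last checks (scene, side and wrist pictures):**

| Thing | Measured | Goal |
|---|---|---|
| Pen case | about 2–4 mm off the book's middle, within 2° of its length, top at about 59 mm | middle of the book, flat |
| Salt shaker | about 108–111 mm behind the tin's centre, on its line | 110 mm |
| Fork | about 115 mm left of the tin's centre, about 2° of turn | 115 mm |
| Spoon | about 115 mm right of the tin's centre, about 2° of turn | 115 mm |
| Bottle | about 157 mm ahead of the spoon's middle, nearly in line, upright | 155 mm |

- **Left in place:** The tin, book, mill and mug read as they did at the start. The teaspoon showed no movement after the spoon was lifted; at the end I checked it only by eye. The gripper was clear of everything.

**What disagreed or went wrong:**
- **Fingertip height:** The real fingertips stood about 30 mm higher than the reported TCP. Because of this the bottle was taken by its cap, and the first grip at the pen case closed above it without moving it. I corrected for the offset after that.
- **Camera disagreement:** The scene and side cameras differ by about 7 mm in x, so I judged the places relative to the tin and book within each picture.
- **Spoon, final scene picture:** The bottle hid part of the spoon there, so its angle came out poorly (−2° against +2.3° from the side). Its place rests on the side picture and the release pose.

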